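# Clamp down the optical chamber lid in star order

### The job

Tighten the four knobs of the optical chamber's lid clockwise, by feel and in star order: a first pass in which each is turned only until just snug (one knob, the one across from it, then the other two), then a second pass, again one knob and the one across from it before the other two, until all four are firm and the lid is evenly home on the chamber. Do not cock the lid, do not overtighten any knob, and leave the loose things round about where they are.

Things in the scene. Friction and masses are not known exactly. Their poses are not given: they have to be found in the camera images.
- chamber: Round optical chamber, a black body 208 mm across and 50 mm high bolted to the table (fixed), with four aluminium brackets whose arms reach over the lid, at 45, 135, 225 and 315 degrees from its x axis (clamps 1 to 4); bracket tops 92 mm above the table. Origin at the centre of its underside, z up.
- lid: Loose round aluminium lid with a glass window, 154 mm across, 10 mm thick, 0.4 to 0.6 kg, lying on the chamber under the clamps. Origin: centre of its underside. It starts about 3 mm above the chamber's top face on a springy rubber seal (four pads below the clamps, 5 N per mm each); fully home its underside sits on the chamber's top face, 50 mm above the chamber's origin.
- grip1 (a point): Black bar knob 1; knobs 1, 2, 3, 4 follow each other round the ring (1 faces 3, 2 faces 4). A flat bar 34 mm long, 12 wide, 28 tall on a round skirt 34 across, 6 high. The point is on the turning axis; the bar's top is 12 mm above it, the skirt's top 16 mm below it. x runs along the bar, z up. Clockwise seen from above tightens (over half a turn of thread left); it does not rise or fall.
- grip2 (a point): Knob 2 of the ring: same build, point and axes as knob 1's.
- grip3 (a point): Knob 3 of the ring: same build, point and axes as knob 1's.
- grip4 (a point): Knob 4 of the ring: same build, point and axes as knob 1's.
- clamp1: Clamp 1, driven by knob 1: fixed round aluminium boss 30 mm across, 16 high, on a bracket arm 58 mm from the chamber's axis; origin at its underside, 77 mm above the table. Clockwise turning drives a rubber-tipped plunger down onto the lid, 4 mm per radian. At the start the tip hangs 1 to 4 mm clear of the lid (unknown, each different), then it presses the lid down some 3 mm.
- clamp2: Clamp 2, driven by knob 2, built as clamp 1. Feel of every knob: the thread's drag is a steady 0.13 N m, and each 10 N of plunger force on the lid adds 0.04 N m to the torque needed to turn it. Judge by how much the torque has risen since the free run: once turning stops, the drag can hold any torque within 0.13 either side. The thread holds where it is left; the plunger's tip gives 1 mm per 8 N.
- clamp3: Clamp 3, driven by knob 3, built as clamp 1. For every clamp: just snug is 5 to 8 N on the lid (torque 0.02 to 0.03 N m above the free run), firm is 20 to 28 N (0.08 to 0.11 above), above 45 N (0.18 above) is overtightened and may crack the window.
- clamp4: Clamp 4, driven by knob 4, built as clamp 1. Tightening one knob shifts load on to or off the others, as the lid tips slightly on its seal.
- driver: Bystander: screwdriver lying on the table, about 200 mm long; leave it alone.
- meter: Bystander: flat red handset, 130 x 75 x 28 mm, lying on the table; origin under its centre; leave it alone.
- mount: Bystander: small lens holder on a post, 97 mm tall, foot 60 mm across; origin under its foot; leave it alone.
Mind the look-alikes: they are no part of the job. Leave any green or red look-alike of the chamber alone.

How it is judged:
By the outcome, as a careful person would: the job done as asked, in the order asked, and still so for the second after the job is handed in, with the robot touching nothing.
It also fails if it takes over 72 s, if anything falls off the work surface, if the arm or the gripper's body presses on something with over 40 N, if the wrist force passes 120 N, or if a joint passes its speed limit or range.

### The arm

A 7-joint arm with a two-finger parallel gripper is mounted at the origin on the work surface. World frame = base frame: x ahead of the robot, y to its left, z up, the work surface at z = 0. Lengths are in m, angles in rad, forces in N, time in s.
With the tool pointing down it reaches from about 0.425 to 0.925 m from the base axis. Payload 6.8 kg.
Tool frame: the origin (TCP) lies between the finger pads; the fingertips stand 17 mm ahead of it and the grasp point (between the pads) lies 2 mm behind it; z points along the fingers, y is the direction in which the jaws open and shut (so a half turn about z gives the same grasp; the last joint's range is limited). The gripper opens to 85 mm and grips with 20 to 120 N. Pads are 22 mm wide; open, the fingers measure 114 mm over their backs; the gripper's body (76 mm by 85 mm) begins 54 mm behind the grasp point. The pads swing forward as they close: fully open they stand 13 mm farther back than shut.
Start: joints at [-1.45, 0.477, 0.022, 1.555, -0.011, 1.109, -0.083], TCP at [0.153, 0.657, 0.248] pointing down, gripper open.
Joint ranges: [-2.96, 2.96], [-0.34, 2.1], [-1.41, 1.46], [0.24, 2.44], [-1.37, 4.51], [0.17, 1.92], [-2.96, 2.96]. Speed limits (rad/s): [2.39, 2.39, 3.14, 3.14, 3.14, 3.14, 3.14].

### API

Orientations are given as a unit quaternion [w, x, y, z].
In Python, from station import bot gives the robot as it stands. The module is installed in compiled form; this text tells all that it offers.
- The arm moves only by the tool carry_out, never from a script. Its argument "moves" is a list of rows, each a list of 3 entries, a list of its own where there are three numbers: the turn, a rotation vector about the tool's x, y, z in degrees, then the shift along the tool's x, y, z in cm, then the finger opening in cm, from 0 to 8.54. A call has 1 to 5 rows; each row is the pose to reach, as a shift and turn from the pose commanded when the call began, along the tool's axes at that moment; what a row does not reach only later rows make up. A row lasts 1/8 s, in which the tool goes at most 62.5 mm and 10.7 degrees, less where a joint would pass 70% of its speed; a pose out of reach is approached as far as the arm can. A call with a gripper value outside its range is refused whole. The fingers move at their own pace and stop on an object; "newtons" is the grip in N (left out, the last holds). Time passes only in rows, so rows that repeat a pose let the fingers close. It gives the time, the measured TCP pose, the force and the opening at its end, in the units of the state.
- bot.get_obs(): the state, without advancing time (a new reading comes with each control period).
- bot.read_camera(name): name is "scene" or "side" or "wrist"; returns the picture (400x640x3 uint8, red, green, blue); there is no depth.
- bot.camera_info(name): a dict with "vertical_fov" (degrees; the focal length in pixels is half the picture's height over the tangent of half this angle, whatever the lens; pixels are square), "cx", "cy" (the principal point, pixels), "position" and "attitude" of the camera in the world. Camera axes: x right, y up, looking along -z (the intrinsics and any distortion apply to the point x, -y, -z); pixel columns grow to the right and rows downward; lengths in m; the calibration is good to about 2 mm. A picture is of the moment at which its call begins: read the wrist's pose just before it. camera_info takes no time and is no camera call; for the wrist camera it gives the pose at the moment of the call.
- bot.hand_in(): hands the job in, once; it reports no verdict.
Trained networks look in the newest picture that a camera, given by its name, has taken for a name from the list of things; names that differ only in an ending like _2 or _b are one class to them, and where a whole thing is asked for, a point or a joint stands for the part that bears it (a point fixed in the world has none). Each returns a list of dicts, best first, with "score" (0 to 1); they miss things now and then, are a little off and sometimes report something else, mostly with a low value. They report only what shows in the picture. A call takes as long as a camera call. They do not tell look-alikes from the thing itself.
- bot.silhouettes(label, camera): "region" (400x640 bool, what is visible of it) and "location" ([column, row] in pixels, amid what is visible of it).
The state is a dict: "t": time; "q": joint angles; "joint_vel": joint speeds; "joint_torque": joint torques, N m; "eef_pos": TCP position; "tool_rot": TCP orientation; "contact_force": force on the tool from outside, world axes, zero at the start; "torque": the same for the moment, N m; "gripper_width": opening from 0.0 (shut) to 1.0 (fully open).
Only numpy, scipy, OpenCV 4.12 (cv2) and the standard library are available. Lean on these libraries where they do the work, as an engineer would, in place of code of your own. Each camera call takes 0.05 s, during which the arm holds its last target. There are 200 camera calls.

## Working session

There is one attempt and no reset: what is moved stays moved. The work goes in short steps, Python scripts to look and compute and a tool call to move; the robot and the scene stay as the last step left them, time stands still between calls to the robot, and variables do not carry over. Pictures are saved under pics/ and viewed, about 8 in all and at most 12, crops included, and the job is handed in when it is done.

Besides the shell and the picture viewer there is one more tool, called by a JSON object that holds its "name" and its "arguments". carry_out: Moves the arm, as the interface text tells. Its arguments: {"type":"object","properties":{"moves":{"type":"array"},"newtons":{"type":"number"}},"required":["moves"]}

```bash
mkdir -p pics
cat > h.py <<'E'
import numpy as np, cv2
from station import bot
from scipy.spatial.transform import Rotation as R
def rot(q): q=np.array(q,float); return R.from_quat(q[[1,2,3,0]]) if q.size==4 else R.from_matrix(q)
def ray(info,px):
    f=200/np.tan(np.radians(info['vertical_fov'])/2)
    d=np.array([(px[0]-info['cx'])/f,-(px[1]-info['cy'])/f,-1.])
    return np.array(info['position']),rot(info['attitude']).apply(d)
def atz(info,px,z):
    p,d=ray(info,px); return p+d*(z-p[2])/d[2]
def proj(info,X):
    f=200/np.tan(np.radians(info['vertical_fov'])/2)
    c=rot(info['attitude']).inv().apply(np.array(X)-np.array(info['position']))
    return np.array([info['cx']+f*c[...,0]/-c[...,2],info['cy']-f*c[...,1]/-c[...,2]]).T
def save(img,n): cv2.imwrite('pics/'+n,cv2.cvtColor(img,cv2.COLOR_RGB2BGR))
E
python3 - <<'E'
from h import *
print(bot.get_obs())
ims=[]
for c in ['scene','side','wrist']:
    info=bot.camera_info(c); print(c,info)
    im=bot.read_camera(c); save(im,c+'0.png')
    for l in ['chamber','grip1','clamp1','lid']:
        for s in bot.silhouettes(l,c)[:8]: print(l,round(s['score'],2),np.round(s['location']),s['region'].sum(), np.round(atz(info,s['location'],0.1),3))
E
```

```text
{'t': 0.0, 'q': array([-1.45010639,  0.47780301,  0.02234627,  1.55646668, -0.01153317,
        1.10931058, -0.08310398]), 'joint_vel': array([ 0.00017968, -0.0008986 ,  0.00016305, -0.0013313 ,  0.00046515,
        0.00013957, -0.00047233]), 'joint_torque': array([-3.05893730e-05, -5.96457803e+01,  1.60773687e+00, -2.81202382e+01,
        1.24477889e-02,  9.09321418e-03, -1.57942719e-05]), 'eef_pos': array([0.15296766, 0.65684978, 0.24731744]), 'tool_rot': array([-5.02275210e-05,  1.14147141e-01,  9.93463419e-01, -9.28527184e-04]), 'contact_force': array([ 0.3678268 ,  0.75947146, -0.38826403]), 'torque': array([ 0.04532623, -0.00022477,  0.00568278]), 'gripper_width': 0.9977436287708666}
scene {'vertical_fov': 53.27318905851529, 'cx': 317.91169811382207, 'cy': 195.02101079863317, 'position': array([1.18125705, 0.59037007, 0.95280025]), 'attitude': array([0.34896439, 0.14518234, 0.34495787, 0.85915657])}
chamber 0.77 [338. 244.] 1774 [0.687 0.175 0.1  ]
chamber 0.76 [244. 220.] 3554 [ 0.817 -0.067  0.1  ]
grip1 0.65 [343. 224.] 140 [0.628 0.135 0.1  ]
grip1 0.63 [322. 210.] 162 [0.6
[... 718 characters left out ...]
 0.1  ]
grip1 0.81 [295. 241.] 312 [0.64  0.136 0.1  ]
grip1 0.79 [340. 240.] 333 [0.549 0.127 0.1  ]
grip1 0.68 [300. 212.] 262 [0.641 0.042 0.1  ]
grip1 0.51 [337. 212.] 256 [0.559 0.039 0.1  ]
clamp1 0.85 [300. 215.] 330 [0.64  0.053 0.1  ]
clamp1 0.79 [338. 239.] 354 [0.554 0.125 0.1  ]
clamp1 0.79 [338. 221.] 315 [0.555 0.068 0.1  ]
clamp1 0.53 [295. 244.] 386 [0.638 0.144 0.1  ]
lid 0.63 [322. 249.] 1654 [0.584 0.156 0.1  ]
lid 0.45 [296. 240.] 325 [0.638 0.132 0.1  ]
wrist {'vertical_fov': 67.93565110684013, 'cx': 317.1841784322167, 'cy': 202.9082956696775, 'position': array([0.07164531, 0.67665706, 0.37399316]), 'attitude': array([ 0.77261436, -0.1279626 , -0.10136479,  0.61352897])}
```

View pics/scene0.png

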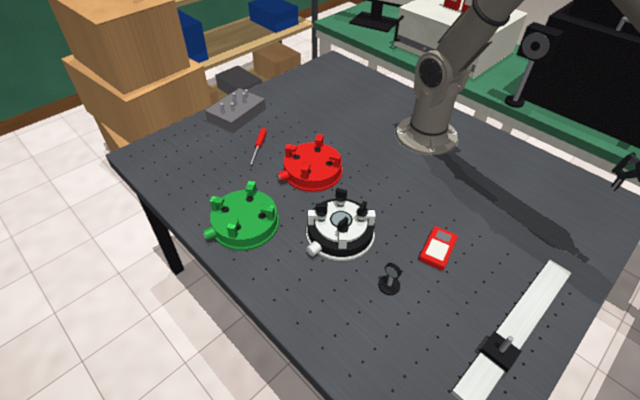

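View pics/side0.png

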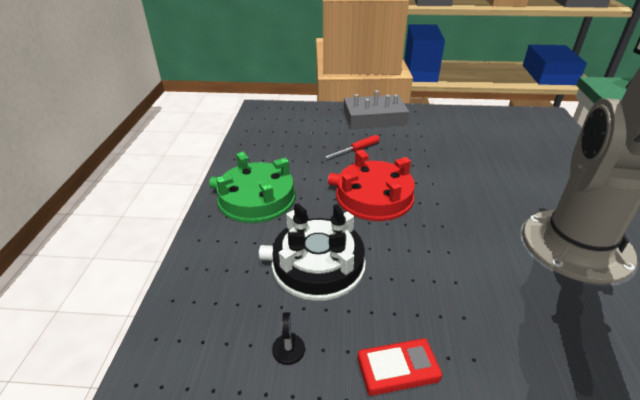

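The real chamber is the black one with the aluminium lid, at scene (341,225) and side (318,250). The green look-alike is at scene (244,220) / side (252,190), and the red one at scene (312,165) / side (376,190). Next I triangulate the knobs and work out the wrist-view pose.

```bash
cat >> h.py <<'E'
def tri(i1,p1,i2,p2):
    a,u=ray(i1,p1); b,v=ray(i2,p2); s=np.linalg.lstsq(np.c_[u,-v],b-a,rcond=None)[0]
    return (a+u*s[0]+b+v*s[1])/2, np.linalg.norm(a+u*s[0]-b-v*s[1])
def plan(p,yaw=None,ref=None):
    """shift (cm, tool axes) and turn to TCP p with tool-y (jaw) world angle yaw deg, mod 180"""
    o=ref or bot.get_obs(); r=rot(o['tool_rot']); s=r.inv().apply(np.array(p)-o['eef_pos'])*100
    if yaw is None: return np.round(s,2)
    y=r.apply([0,1,0]); cur=np.degrees(np.arctan2(y[1],y[0])); d=(yaw-cur+90)%180-90
    # target: tool straight down, rotated world +d
    yt=np.radians(cur+d); Y=np.array([np.cos(yt),np.sin(yt),0]); Z=np.array([0,0,-1.]); X=np.cross(Y,Z)
    T=R.from_matrix(np.c_[X,Y,Z]); return np.round(s,2),np.round((r.inv()*T).as_rotvec(degrees=True),2),round(cur,2),round(d,2)
E
python3 - <<'E'
from h import *
a=bot.camera_info('scene');b=bot.camera_info('side')
for p,q in [((343,224),(295,241)),((322,210),(300,212)),((363,211),(340,240))]:
    print(tri(a,p,b,q))
w=bot.camera_info('wrist'); f=rot(w['attitude']).apply([0,0,-1]); o=bot.get_obs()
print(f, rot(o['tool_rot']).inv().apply(f), rot(o['tool_rot']).inv().apply(w['position']-o['eef_pos']))
c=np.array([.597,.088,.12]); cam=c-f*(.40-.12)/-f[2]
t=cam-(w['position']-o['eef_pos']); print(t,plan(t))
E
```

```text
(array([0.63740712, 0.14439276, 0.11097935]), np.float64(0.00422117257444349))
(array([0.6389495 , 0.06328087, 0.11270407]), np.float64(0.007003568289344162))
(array([0.55128672, 0.14093659, 0.10635323]), np.float64(0.011680710576761176))
[ 0.31366333 -0.07324944 -0.94670472] [-3.22149604e-01 -2.85837383e-04  9.46688730e-01] [ 0.08368871  0.00025283 -0.12570897]
[0.58567646 0.0904473  0.27428685] [-54.99 -45.41  -2.6 ]
```

{"name": "carry_out", "arguments": {"moves": [[[0,0,0],[-5.4,-4.4,-1],8.5],[[0,0,0],[-10.2,-8.2,-2.7],8.5],[[0,0,0],[-14.9,-12,-2.7],8.5],[[0,0,0],[-19.6,-15.8,-2.7],8.5],[[0,0,0],[-24.3,-19.6,-2.7],8.5]]}}

```text
t: 1.38
eef_pos: [0.345, 0.4117, 0.2757]
tool_rot: [0.0, 0.114, 0.993, 0.001]
contact_force: [1.2, 1.0, 1.3]
gripper_width: 0.998
```

{"name": "carry_out", "arguments": {"moves": [[[0,0,0],[-4.7,-3.8,0],8.5],[[0,0,0],[-9.4,-7.6,0],8.5],[[0,0,0],[-14.1,-11.4,0],8.5],[[0,0,0],[-18.8,-15.2,0],8.5],[[0,0,0],[-23.5,-19,0],8.5]]}}

```text
t: 2.0
eef_pos: [0.5307, 0.1735, 0.2757]
tool_rot: [0.0, 0.114, 0.993, 0.0]
contact_force: [1.3, 0.4, -0.1]
gripper_width: 0.995
```

{"name": "carry_out", "arguments": {"moves": [[[0,0,0],[-4.6,-3.8,0],3.5],[[0,0,0],[-6.6,-5.4,0],3.5],[[0,0,0],[-6.6,-5.4,0],3.5],[[0,0,0],[-6.6,-5.4,0],3.5]]}}

```text
t: 2.5
eef_pos: [0.581, 0.1087, 0.2752]
tool_rot: [-0.0, 0.114, 0.994, 0.0]
contact_force: [-1.0, 0.4, -0.1]
gripper_width: 0.41
```

Run:
```python
from h import *
o=bot.get_obs(); print(o['t'],o['eef_pos'],o['q'],o['torque'],o['joint_torque'][6])
info=bot.camera_info('wrist'); im=bot.read_camera('wrist'); save(im,'wrist1.png')
for l in ['grip1','clamp1','chamber','lid']:
    for s in bot.silhouettes(l,'wrist')[:6]:
        g=s['region']; ys,xs=np.nonzero(g); e=np.linalg.eigh(np.cov(np.c_[xs,ys].T)); print(l,round(s['score'],2),np.round(s['location'],1),g.sum(),np.round(atz(info,s['location'],.115),4),np.round(e[0],1),np.round(e[1][:,1],2))
for i in range(4):
    o=bot.get_obs(); print(np.round(o['torque'],4),np.round(o['joint_torque'][6],5),o['gripper_width']); bot.read_camera('wrist')
```

```text
2.5 [0.58103844 0.1086709  0.27517574] [-0.5574329   0.32255002  0.33993787  1.75055234 -0.12050854  1.08919843
  1.16556622] [ 0.03923073 -0.00532893  0.02350103] 0.008426955027971417
grip1 0.82 [358.5 227.1] 831 [0.63  0.142 0.115] [ 49.5 101.1] [0.2  0.98]
grip1 0.68 [344.  153.6] 909 [0.5512 0.1424 0.115 ] [64.7 85.1] [0.41 0.91]
grip1 0.65 [264.3 170.2] 944 [0.5495 0.063  0.115 ] [61.7 99.2] [-0.76  0.65]
grip1 0.36 [263.3 172.4] 946 [0.5514 0.0615 0.115 ] [ 57.5 106.1] [-0.72  0.7 ]
clamp1 0.68 [357.7 222. ] 956 [0.6241 0.1423 0.115 ] [ 55.2 118. ] [0.33 0.94]
clamp1 0.67 [286.5 239.9] 734 [0.6273 0.0648 0.115 ] [54.2 66.5] [-0.01  1.  ]
clamp1 0.61 [347.3 154.2] 933 [0.5525 0.1454 0.115 ] [60.9 94.3] [0.41 0.91]
clamp1 0.57 [264.1 174. ] 1009 [0.5531 0.0618 0.115 ] [ 61.3 112.4] [-0.7   0.71]
chamber 0.94 [178.9 296.1] 6055 [ 0.6679 -0.0727  0.115 ] [1110.7 1183.8] [-0.87  0.48]
chamber 0.7 [344.6 131. ] 7454 [0.5305 0.1471 0.115 ] [2433.4 2815.6] [-0.78 -0.63]
chamber 0.57 [ 82.7 126. ] 27280 [ 0.4708 -0.0905  0.115 ] [1931.6 2553.6] [0.67 0.74]
lid 0.77 [314.3 187. ] 9636 [0.5772 0.1069 0.115 ] [874.5 955.1] [0.4  0.92]
[-0.0251 -0.0162 -0.0196] -0.00383 0.4104660028318158
[ 0.0214 -0.0314 -0.0165] -0.00295 0.41467509300519606
[ 0.0013 -0.0388  0.0704] -0.00229 0.40754282457913515
[ 0.0106 -0.0027 -0.0437] -0.00175 0.4078560372886852
```

View pics/wrist1.png

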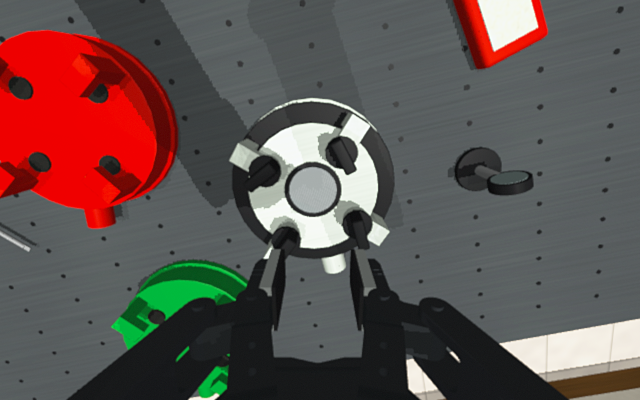

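The real chamber fills (232–395, 100–255), and its knobs are at (342,153), (357,228), (285,238) and (264,171). The red and green look-alikes are at left and lower left. Now a close crop for the bar axes.

Run:
```python
from h import *
im=cv2.imread('pics/wrist1.png')[115:265,225:400]
cv2.imwrite('pics/crop1.png',cv2.resize(im,None,fx=4,fy=4,interpolation=cv2.INTER_CUBIC))
```

```text
(no output)
```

View pics/crop1.png

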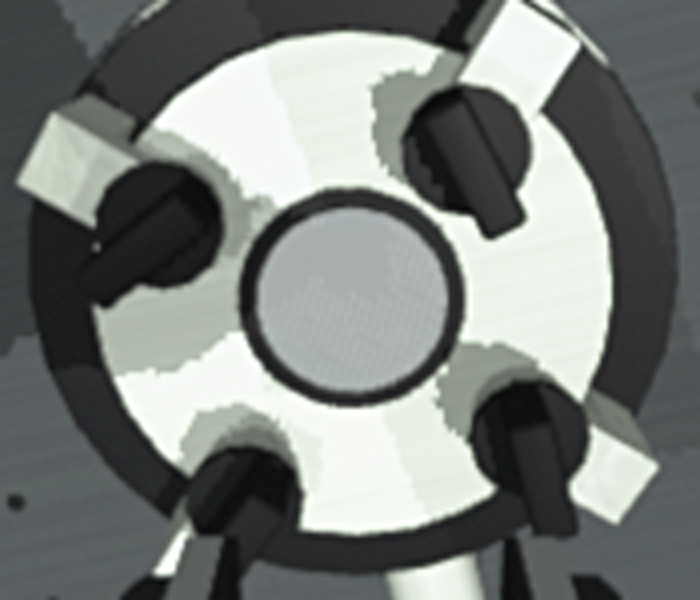

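```bash
cat > k.py <<'E'
from h import *
# wrist camera info of picture wrist1 (arm has not moved since)
info=bot.camera_info('wrist')
I=lambda p:np.array(p)/4+[225,115]
sk=np.array([atz(info,I(p),.099)[:2] for p in [(158,225),(467,150),(530,438)]])
ed=[((105,305),(205,235)),((470,90),(525,220)),((545,385),(578,530)),((285,470),(235,550))]
print(sk, [np.linalg.norm(sk[i]-sk[j])*1e3 for i,j in [(0,1),(1,2),(0,2)]])
c=(sk[0]+sk[2])/2; d=sk-c; print('centre',c,np.degrees(np.arctan2(d[:,1],d[:,0])))
ang=[]
for a,b in ed:
    u=atz(info,I(b),.127)-atz(info,I(a),.127); ang.append(np.degrees(np.arctan2(u[1],u[0]))%180)
print('bar',ang)
import sys
if len(sys.argv)>1:
    ang=eval(sys.argv[1]); th=eval(sys.argv[2]); c=np.array(eval(sys.argv[3]))
    im=cv2.resize(cv2.imread('pics/wrist1.png')[115:265,225:400],None,fx=4,fy=4,interpolation=cv2.INTER_CUBIC)
    for k in range(4):
        p=c+.058*np.array([np.cos(np.radians(th[k])),np.sin(np.radians(th[k]))]); a=np.radians(ang[k])
        x=np.array([np.cos(a),np.sin(a)]);y=np.array([-x[1],x[0]])
        for z,col in ((.127,(0,0,255)),):
            q=[np.r_[p+x*s*.017+y*t*.006,z] for s,t in ((1,1),(1,-1),(-1,-1),(-1,1))]
            cv2.polylines(im,[np.int32((proj(info,np.array(q))-[225,115])*4)],1,col,1)
        t=np.linspace(0,6.28,60); q=np.c_[p[0]+.017*np.cos(t),p[1]+.017*np.sin(t),0*t+.099]
        cv2.polylines(im,[np.int32((proj(info,q)-[225,115])*4)],1,(0,255,0),1)
        print(k,p)
    cv2.imwrite('pics/'+sys.argv[4],im)
E
python3 k.py
```

```text
[[0.55401018 0.05822569]
 [0.55308905 0.14016226]
 [0.63467672 0.14121147]] [np.float64(81.94175319731812), np.float64(81.59441537761528), np.float64(115.73128479386415)]
centre [0.59434345 0.09971858] [-134.18807064  135.56854605   45.81192936]
bar [np.float64(111.67314744397262), np.float64(11.540861723281324), np.float64(1.5711499351594027), np.float64(136.20885247327521)]
```

```bash
python3 k.py "[111.7,11.5,1.6,136.2]" "[-134.3,135.7,45.7,-44.3]" "[.5943,.0997]" ov1.png | tail -4
```

```text
0 [0.55379191 0.05818982]
1 [0.55278982 0.14020809]
2 [0.63480809 0.14121018]
3 [0.63581018 0.05919191]
```

View pics/ov1.png

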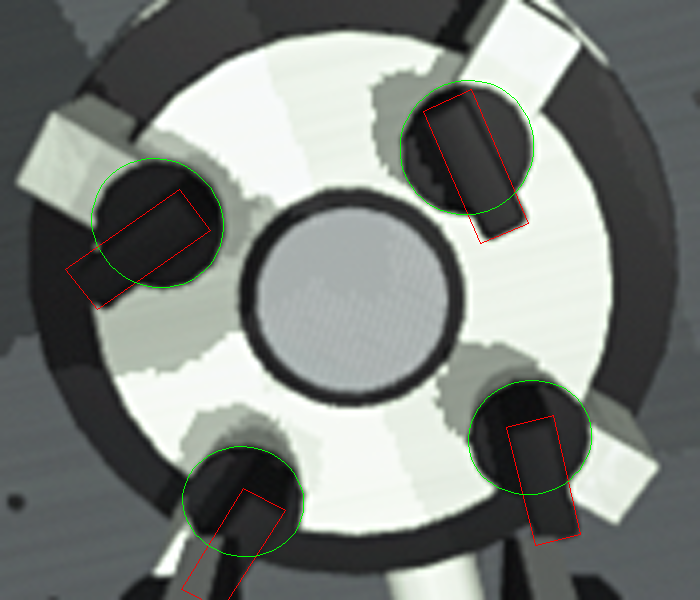

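```bash
python3 -c "
from h import *
print(plan([.5538,.0582,.12],21.7))"
```

```text
(array([ 1.58, -5.45, 15.53]), array([ 1.000e-02, -0.000e+00,  5.522e+01]), np.float64(76.92), np.float64(-55.22))
```

{"name": "carry_out", "arguments": {"moves": [[[0,0,10.5],[0.5,-1.5,2],3],[[0,0,21],[1,-3,5],3],[[0,0,31.5],[1.58,-5.45,7],3],[[0,0,42],[1.58,-5.45,10],3],[[0,0,52.5],[1.58,-5.45,11],3]], "newtons": 60}}

```text
t: 3.58
eef_pos: [0.5528, 0.0576, 0.1638]
tool_rot: [-0.001, 0.545, 0.839, -0.001]
contact_force: [-0.8, 1.0, -0.2]
gripper_width: 0.353
```

Run:
```python
from h import *
o=bot.get_obs(); print(o['t'],o['eef_pos'],o['q'][6],o['joint_torque'][6],o['gripper_width'],plan([.5538,.0582,.12],21.7))
info=bot.camera_info('wrist'); im=bot.read_camera('wrist'); save(im,'wrist2.png')
```

```text
3.575 [0.55279737 0.05755838 0.16376706] 0.4568853465811447 1.651935651898384 0.3531987147350553 (array([0.02, 0.13, 4.38]), array([-0.13, -0.02,  2.31]), np.float64(24.01), np.float64(-2.31))
```

View pics/wrist2.png

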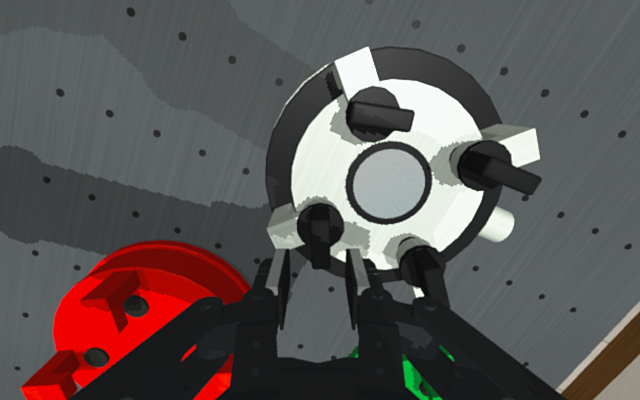

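The view shows bar A at (320,235), upright and centred between the fingers (281 and 357). I descend and grip.

{"name": "carry_out", "arguments": {"moves": [[[0,0,2.7],[0,0,2.5],3],[[0,0,2.7],[0,0,4.5],3],[[0,0,2.7],[0,0,4.5],0.5],[[0,0,2.7],[0,0,4.5],0.5],[[0,0,2.7],[0,0,4.5],0.5]]}}

```text
t: 4.25
eef_pos: [0.5542, 0.0586, 0.1199]
tool_rot: [0.0, 0.561, 0.828, 0.0]
contact_force: [5.5, 1.4, -17.9]
gripper_width: 0.126
```

```bash
cat > s.py <<'E'
from h import *
o=bot.get_obs(); y=rot(o['tool_rot']).apply([0,1,0])
print('t',round(o['t'],3),'p',np.round(o['eef_pos'],4),'yaw',round(float(np.degrees(np.arctan2(y[1],y[0]))),2),'q7',round(o['q'][6],3),'v7',round(o['joint_vel'][6],4),'jt7',round(o['joint_torque'][6],4),'tz',round(o['torque'][2],3),'F',np.round(o['contact_force'],1),'w',round(o['gripper_width'],3))
E
python3 s.py
```

```text
t 4.25 p [0.5542 0.0586 0.1199] yaw 21.81 q7 0.462 v7 -0.0002 jt7 0.048 tz -0.076 F [  5.5   1.4 -17.9] w 0.126
```

{"name": "carry_out", "arguments": {"moves": [[[0,0,5],[0,0,0],0.5]]}}

```text
t: 4.38
eef_pos: [0.5542, 0.0586, 0.1199]
tool_rot: [0.0, 0.597, 0.802, 0.0]
contact_force: [5.4, 2.0, -18.3]
gripper_width: 0.128
```

```bash
python3 s.py
```

```text
t 4.375 p [0.5542 0.0586 0.1199] yaw 16.73 q7 0.389 v7 -0.5939 jt7 0.9334 tz 0.092 F [  5.4   2.  -18.3] w 0.128
```

{"name": "carry_out", "arguments": {"moves": [[[0,0,5],[0,0,0],0.5]]}}

```text
t: 4.5
eef_pos: [0.5543, 0.0586, 0.12]
tool_rot: [0.0, 0.631, 0.775, 0.0]
contact_force: [5.1, 0.8, -17.6]
gripper_width: 0.129
```

```bash
python3 s.py
```

```text
t 4.5 p [0.5543 0.0586 0.12  ] yaw 11.68 q7 0.316 v7 -0.5687 jt7 0.6367 tz 0.154 F [  5.1   0.8 -17.6] w 0.129
```

{"name": "carry_out", "arguments": {"moves": [[[0,0,5],[0,0,0],0.5]]}}

```text
t: 4.62
eef_pos: [0.5543, 0.0586, 0.1199]
tool_rot: [0.0, 0.665, 0.747, 0.0]
contact_force: [5.3, 0.5, -18.6]
gripper_width: 0.128
```

```bash
python3 s.py
```

```text
t 4.625 p [0.5543 0.0586 0.1199] yaw 6.68 q7 0.245 v7 -0.5674 jt7 0.6267 tz 0.158 F [  5.3   0.5 -18.6] w 0.128
```

{"name": "carry_out", "arguments": {"moves": [[[0,0,5],[0,0,0],0.5]]}}

```text
t: 4.75
eef_pos: [0.5543, 0.0586, 0.1199]
tool_rot: [0.0, 0.697, 0.717, 0.0]
contact_force: [6.1, 1.1, -18.1]
gripper_width: 0.127
```

```bash
python3 s.py
```

```text
t 4.75 p [0.5543 0.0586 0.1199] yaw 1.69 q7 0.174 v7 -0.5624 jt7 0.6242 tz 0.106 F [  6.1   1.1 -18.1] w 0.127
```

{"name": "carry_out", "arguments": {"moves": [[[0,0,5],[0,0,0],0.5]]}}

```text
t: 4.88
eef_pos: [0.5543, 0.0586, 0.12]
tool_rot: [0.001, 0.727, 0.686, 0.0]
contact_force: [5.5, 0.5, -19.0]
gripper_width: 0.128
```

```bash
python3 s.py
```

```text
t 4.875 p [0.5543 0.0586 0.12  ] yaw -3.31 q7 0.103 v7 -0.5632 jt7 0.6219 tz 0.107 F [  5.5   0.5 -19. ] w 0.128
```

{"name": "carry_out", "arguments": {"moves": [[[0,0,5],[0,0,0],0.5]]}}

```text
t: 5.0
eef_pos: [0.5543, 0.0586, 0.12]
tool_rot: [0.0, 0.757, 0.654, 0.0]
contact_force: [6.8, 2.3, -19.7]
gripper_width: 0.125
```

```bash
python3 s.py
```

```text
t 5.0 p [0.5543 0.0586 0.12  ] yaw -8.32 q7 0.032 v7 -0.5592 jt7 0.6196 tz 0.138 F [  6.8   2.3 -19.7] w 0.125
```

{"name": "carry_out", "arguments": {"moves": [[[0,0,5],[0,0,0],0.5]]}}

```text
t: 5.12
eef_pos: [0.5544, 0.0586, 0.12]
tool_rot: [0.0, 0.784, 0.62, 0.0]
contact_force: [5.8, 0.2, -19.6]
gripper_width: 0.123
```

```bash
python3 s.py
```

```text
t 5.125 p [0.5544 0.0586 0.12  ] yaw -13.31 q7 -0.038 v7 -0.5591 jt7 0.6175 tz 0.086 F [  5.8   0.2 -19.6] w 0.123
```

{"name": "carry_out", "arguments": {"moves": [[[0,0,5],[0,0,0],0.5]]}}

```text
t: 5.25
eef_pos: [0.5544, 0.0586, 0.12]
tool_rot: [0.001, 0.811, 0.586, 0.0]
contact_force: [7.3, 0.5, -18.7]
gripper_width: 0.127
```

```bash
python3 s.py
```

```text
t 5.25 p [0.5544 0.0586 0.12  ] yaw -18.31 q7 -0.109 v7 -0.5579 jt7 0.6106 tz 0.134 F [  7.3   0.5 -18.7] w 0.127
```

{"name": "carry_out", "arguments": {"moves": [[[0,0,5],[0,0,0],0.5]]}}

```text
t: 5.38
eef_pos: [0.5544, 0.0586, 0.12]
tool_rot: [0.001, 0.835, 0.55, 0.0]
contact_force: [6.4, 0.8, -20.1]
gripper_width: 0.126
```

```bash
python3 s.py
```

```text
t 5.375 p [0.5544 0.0586 0.12  ] yaw -23.32 q7 -0.179 v7 -0.5582 jt7 0.6024 tz 0.146 F [  6.4   0.8 -20.1] w 0.126
```

{"name": "carry_out", "arguments": {"moves": [[[0,0,5],[0,0,0],0.5]]}}

```text
t: 5.5
eef_pos: [0.5544, 0.0586, 0.12]
tool_rot: [0.0, 0.859, 0.513, 0.0]
contact_force: [6.4, 0.2, -19.5]
gripper_width: 0.126
```

```bash
python3 s.py
```

```text
t 5.5 p [0.5544 0.0586 0.12  ] yaw -28.31 q7 -0.249 v7 -0.5545 jt7 0.5947 tz 0.162 F [  6.4   0.2 -19.5] w 0.126
```

{"name": "carry_out", "arguments": {"moves": [[[0,0,5],[0,0,0],0.5]]}}

```text
t: 5.62
eef_pos: [0.5544, 0.0586, 0.1199]
tool_rot: [0.0, 0.88, 0.475, 0.0]
contact_force: [7.4, -0.1, -19.1]
gripper_width: 0.124
```

```bash
python3 s.py
```

```text
t 5.625 p [0.5544 0.0586 0.1199] yaw -33.31 q7 -0.318 v7 -0.5535 jt7 0.5871 tz 0.159 F [  7.4  -0.1 -19.1] w 0.124
```

{"name": "carry_out", "arguments": {"moves": [[[0,0,0],[0,0,0],3],[[0,0,0],[0,0,0],3],[[0,0,0],[0,0,-3],3],[[0,0,0],[0,0,-5],3]]}}

```text
t: 6.12
eef_pos: [0.5545, 0.0577, 0.1721]
tool_rot: [0.0, 0.88, 0.475, 0.001]
contact_force: [0.4, -0.4, 0.1]
gripper_width: 0.352
```

```bash
python3 s.py
```

```text
t 6.125 p [0.5545 0.0577 0.1721] yaw -33.28 q7 -0.372 v7 -0.1773 jt7 0.1885 tz 0.019 F [ 0.4 -0.4  0.1] w 0.352
```

{"name": "carry_out", "arguments": {"moves": [[[0,0,5],[0,0,0],3],[[0,0,10],[0,0,0],3]]}}

```text
t: 6.38
eef_pos: [0.5543, 0.058, 0.1715]
tool_rot: [-0.0, 0.919, 0.395, 0.001]
contact_force: [-0.1, 0.1, -0.7]
gripper_width: 0.357
```

```bash
python3 s.py
```

```text
t 6.375 p [0.5543 0.058  0.1715] yaw -43.43 q7 -0.517 v7 -0.5656 jt7 0.759 tz -0.013 F [-0.1  0.1 -0.7] w 0.357
```

{"name": "carry_out", "arguments": {"moves": [[[0,0,5],[0,0,0],3]]}}

```text
t: 6.5
eef_pos: [0.5541, 0.058, 0.1712]
tool_rot: [-0.0, 0.935, 0.355, 0.001]
contact_force: [0.0, 0.6, 0.3]
gripper_width: 0.354
```

```bash
python3 s.py
```

```text
t 6.5 p [0.5541 0.058  0.1712] yaw -48.42 q7 -0.588 v7 -0.5614 jt7 0.7503 tz -0.01 F [0.  0.6 0.3] w 0.354
```

{"name": "carry_out", "arguments": {"moves": [[[0,0,5],[0,0,0],3]]}}

```text
t: 6.62
eef_pos: [0.5541, 0.058, 0.1711]
tool_rot: [-0.0, 0.949, 0.314, 0.001]
contact_force: [1.0, -0.6, -0.1]
gripper_width: 0.348
```

```bash
python3 s.py; python3 -c "
from h import *
print(plan([.6348,.1412,.17],91.6))"
```

```text
t 6.625 p [0.5541 0.058  0.1711] yaw -53.42 q7 -0.658 v7 -0.559 jt7 0.747 tz 0.033 F [ 1.  -0.6 -0.1] w 0.348
(array([11.44, -1.87,  0.12]), array([-0.04, -0.06, 34.98]), np.float64(-53.42), np.float64(-34.98))
```

{"name": "carry_out", "arguments": {"moves": [[[0,0,-10.5],[2.5,-0.4,0],3],[[0,0,-21],[5,-0.8,0],3],[[0,0,-31.5],[7.5,-1.2,0],3],[[0,0,-42],[10,-1.6,0],3],[[0,0,-52.5],[11.44,-1.87,0],3]]}}

```text
t: 7.25
eef_pos: [0.6354, 0.1425, 0.1711]
tool_rot: [0.0, 0.709, 0.705, 0.001]
contact_force: [-0.6, -0.2, 0.6]
gripper_width: 0.353
```

{"name": "carry_out", "arguments": {"moves": [[[0,0,-10.5],[0,0,0],3],[[0,0,-21],[0,0,0],3],[[0,0,-31.5],[0,0,0],3],[[0,0,-42],[0,0,0],3],[[0,0,-52.5],[0,0,0],3]]}}

```text
t: 7.88
eef_pos: [0.6347, 0.1411, 0.1712]
tool_rot: [0.0, 0.325, 0.946, 0.0]
contact_force: [-0.5, -0.3, 0.1]
gripper_width: 0.347
```

{"name": "carry_out", "arguments": {"moves": [[[0,0,-10.5],[0,0,0],3],[[0,0,-21],[0,0,0],3],[[0,0,-31.5],[0,0,0],3],[[0,0,-40],[0,0,0],3],[[0,0,-40],[0,0,0],3]]}}

```text
t: 8.5
eef_pos: [0.6347, 0.1409, 0.1711]
tool_rot: [0.0, -0.014, 1.0, 0.0]
contact_force: [0.2, 0.1, -0.6]
gripper_width: 0.351
```

```bash
sed -i "s/'tz'/'LOAD',round(1.335*abs(o['joint_vel'][6])-o['joint_torque'][6],4),'tz'/" s.py; python3 s.py
python3 - <<'E'
from h import *
print(plan([.6348,.1412,.12],91.6))
save(bot.read_camera('wrist'),'wrist3.png')
E
```

```text
t 8.5 p [0.6347 0.1409 0.1711] yaw 91.61 q7 1.389 v7 -0.0605 jt7 0.7416 LOAD -0.6609 tz -0.015 F [ 0.2  0.1 -0.6] w 0.351
(array([-0.01,  0.03,  5.11]), array([0.02, 0.05, 0.01]), np.float64(91.61), np.float64(-0.01))
```

View pics/wrist3.png

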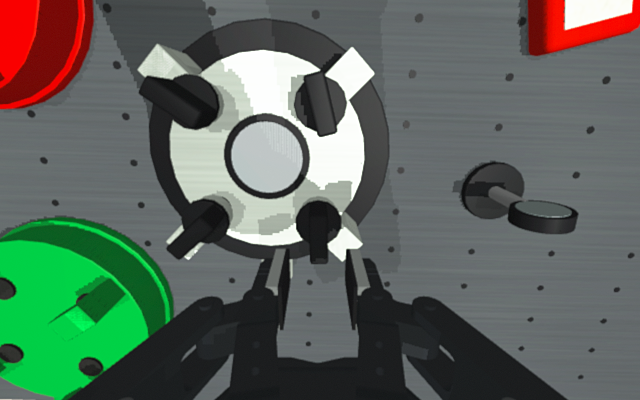

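Bar C sits upright at (319,237), midway between the fingers.

{"name": "carry_out", "arguments": {"moves": [[[0,0,0],[0,0,3],3],[[0,0,0],[0,0,5.1],3],[[0,0,0],[0,0,5.1],0.5],[[0,0,0],[0,0,5.1],0.5],[[0,0,0],[0,0,5.1],0.5]]}}

```text
t: 9.18
eef_pos: [0.6337, 0.1414, 0.1186]
tool_rot: [-0.001, -0.015, 1.0, -0.0]
contact_force: [0.3, 2.2, -13.5]
gripper_width: 0.128
```

```bash
python3 s.py
```

```text
t 9.175 p [0.6337 0.1414 0.1186] yaw 91.66 q7 1.401 v7 0.003 jt7 0.1209 LOAD -0.117 tz -0.17 F [  0.3   2.2 -13.5] w 0.128
```

{"name": "carry_out", "arguments": {"moves": [[[0,0,5],[0,0,0],0.5],[[0,0,10],[0,0,0],0.5]]}}

```text
t: 9.43
eef_pos: [0.6336, 0.1416, 0.1186]
tool_rot: [-0.001, 0.074, 0.997, -0.0]
contact_force: [0.4, 1.7, -14.5]
gripper_width: 0.126
```

```bash
python3 s.py
```

```text
t 9.425 p [0.6336 0.1416 0.1186] yaw 81.56 q7 1.252 v7 -0.5825 jt7 0.6544 LOAD 0.1233 tz 0.118 F [  0.4   1.7 -14.5] w 0.126
```

{"name": "carry_out", "arguments": {"moves": [[[0,0,5],[0,0,0],0.5]]}}

```text
t: 9.55
eef_pos: [0.6336, 0.1418, 0.1186]
tool_rot: [-0.001, 0.117, 0.993, -0.0]
contact_force: [1.7, 1.8, -14.0]
gripper_width: 0.125
```

```bash
python3 s.py
```

```text
t 9.55 p [0.6336 0.1418 0.1186] yaw 76.57 q7 1.179 v7 -0.581 jt7 0.6449 LOAD 0.1307 tz 0.097 F [  1.7   1.8 -14. ] w 0.125
```

{"name": "carry_out", "arguments": {"moves": [[[0,0,5],[0,0,0],0.5]]}}

```text
t: 9.68
eef_pos: [0.6337, 0.142, 0.1186]
tool_rot: [-0.001, 0.16, 0.987, 0.0]
contact_force: [1.5, 3.6, -13.5]
gripper_width: 0.127
```

```bash
python3 s.py
```

```text
t 9.675 p [0.6337 0.142  0.1186] yaw 71.58 q7 1.106 v7 -0.5791 jt7 0.6431 LOAD 0.13 tz 0.102 F [  1.5   3.6 -13.5] w 0.127
```

{"name": "carry_out", "arguments": {"moves": [[[0,0,5],[0,0,0],0.5]]}}

```text
t: 9.8
eef_pos: [0.6338, 0.1421, 0.1187]
tool_rot: [-0.001, 0.203, 0.979, 0.0]
contact_force: [1.2, 2.4, -15.2]
gripper_width: 0.131
```

```bash
python3 s.py
```

```text
t 9.8 p [0.6338 0.1421 0.1187] yaw 66.58 q7 1.033 v7 -0.5799 jt7 0.6415 LOAD 0.1326 tz 0.184 F [  1.2   2.4 -15.2] w 0.131
```

{"name": "carry_out", "arguments": {"moves": [[[0,0,5],[0,0,0],0.5]]}}

```text
t: 9.93
eef_pos: [0.6338, 0.1422, 0.1186]
tool_rot: [-0.001, 0.245, 0.969, 0.0]
contact_force: [1.9, 2.9, -15.4]
gripper_width: 0.127
```

```bash
python3 s.py
```

```text
t 9.925 p [0.6338 0.1422 0.1186] yaw 61.59 q7 0.96 v7 -0.5787 jt7 0.6399 LOAD 0.1326 tz 0.144 F [  1.9   2.9 -15.4] w 0.127
```

{"name": "carry_out", "arguments": {"moves": [[[0,0,5],[0,0,0],0.5]]}}

```text
t: 10.05
eef_pos: [0.6339, 0.1423, 0.1187]
tool_rot: [-0.001, 0.287, 0.958, 0.0]
contact_force: [2.1, 2.7, -15.4]
gripper_width: 0.126
```

```bash
python3 s.py
```

```text
t 10.05 p [0.6339 0.1423 0.1187] yaw 56.59 q7 0.887 v7 -0.577 jt7 0.6367 LOAD 0.1336 tz 0.142 F [  2.1   2.7 -15.4] w 0.126
```

{"name": "carry_out", "arguments": {"moves": [[[0,0,5],[0,0,0],0.5]]}}

```text
t: 10.18
eef_pos: [0.6339, 0.1425, 0.1186]
tool_rot: [-0.001, 0.329, 0.944, 0.0]
contact_force: [2.5, 2.9, -14.6]
gripper_width: 0.13
```

```bash
python3 s.py
```

```text
t 10.175 p [0.6339 0.1425 0.1186] yaw 51.6 q7 0.815 v7 -0.5791 jt7 0.6298 LOAD 0.1433 tz 0.155 F [  2.5   2.9 -14.6] w 0.13
```

{"name": "carry_out", "arguments": {"moves": [[[0,0,5],[0,0,0],0.5]]}}

```text
t: 10.3
eef_pos: [0.634, 0.1426, 0.1187]
tool_rot: [-0.0, 0.37, 0.929, 0.0]
contact_force: [2.7, 3.1, -15.2]
gripper_width: 0.123
```

```bash
python3 s.py
```

```text
t 10.3 p [0.634  0.1426 0.1187] yaw 46.61 q7 0.742 v7 -0.5758 jt7 0.6233 LOAD 0.1454 tz 0.158 F [  2.7   3.1 -15.2] w 0.123
```

{"name": "carry_out", "arguments": {"moves": [[[0,0,5],[0,0,0],0.5]]}}

```text
t: 10.42
eef_pos: [0.6341, 0.1427, 0.1187]
tool_rot: [-0.0, 0.41, 0.912, 0.0]
contact_force: [3.4, 2.4, -15.9]
gripper_width: 0.127
```

```bash
python3 s.py
```

```text
t 10.425 p [0.6341 0.1427 0.1187] yaw 41.61 q7 0.67 v7 -0.5752 jt7 0.6154 LOAD 0.1525 tz 0.13 F [  3.4   2.4 -15.9] w 0.127
```

{"name": "carry_out", "arguments": {"moves": [[[0,0,6],[0,0,0],0.5],[[0,0,6],[0,0,0],3],[[0,0,6],[0,0,0],3],[[0,0,6],[0,0,-3],3],[[0,0,6],[0,0,-5.1],3]]}}

```text
t: 11.05
eef_pos: [0.6355, 0.1408, 0.1727]
tool_rot: [0.001, 0.456, 0.89, 0.001]
contact_force: [-0.7, -0.4, -0.2]
gripper_width: 0.354
```

```bash
python3 s.py;  python3 -c "
from h import *
print(plan([.5528,.1402,.17],101.5))"
```

```text
t 11.05 p [0.6355 0.1408 0.1727] yaw 35.7 q7 0.56 v7 -0.087 jt7 0.0964 LOAD 0.0198 tz 0.029 F [-0.7 -0.4 -0.2] w 0.354
(array([ 4.78, -6.75,  0.25]), array([  0.1 ,   0.13, -65.8 ]), np.float64(35.7), np.float64(65.8))
```

{"name": "carry_out", "arguments": {"moves": [[[0,0,-10.5],[1,-1.5,0],3],[[0,0,-21],[2,-3,0],3],[[0,0,-31.5],[3,-4.5,0],3],[[0,0,-42],[4,-6,0],3],[[0,0,-52.5],[4.8,-6.75,0],3]]}}

```text
t: 11.68
eef_pos: [0.5514, 0.1404, 0.1715]
tool_rot: [0.001, 0.013, 1.0, 0.0]
contact_force: [0.2, -0.5, 0.1]
gripper_width: 0.347
```

{"name": "carry_out", "arguments": {"moves": [[[0,0,-10.5],[0,0,0],3],[[0,0,-13.3],[0,0,0],3],[[0,0,-13.3],[0,0,0],3]]}}

```text
t: 12.05
eef_pos: [0.5522, 0.1405, 0.1713]
tool_rot: [0.001, -0.1, 0.995, 0.0]
contact_force: [-0.5, 0.0, -0.7]
gripper_width: 0.351
```

```bash
python3 s.py;  python3 -c "
from h import *
print(plan([.5528,.1402,.12],101.5))
save(bot.read_camera('wrist'),'wrist4.png')"
```

```text
t 12.05 p [0.5522 0.1405 0.1713] yaw 101.45 q7 1.505 v7 -0.0238 jt7 0.2723 LOAD -0.2405 tz -0.03 F [-0.5  0.  -0.7] w 0.351
(array([-0.05, -0.05,  5.13]), array([ 0.01,  0.1 , -0.05]), np.float64(101.45), np.float64(0.05))
```

View pics/wrist4.png

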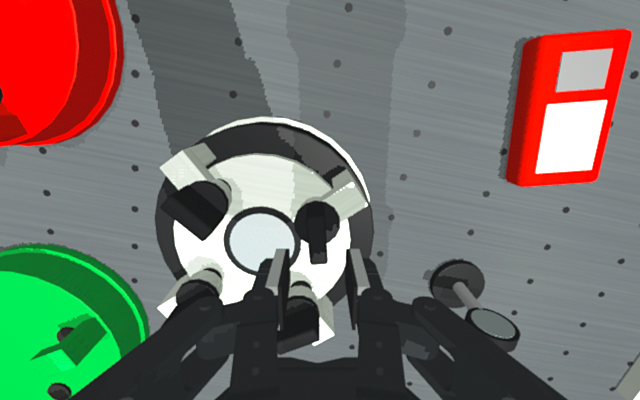

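Bar B is upright at (318,232) between the fingers, and the bystanders have not been touched. I grip and turn.

{"name": "carry_out", "arguments": {"moves": [[[0,0,0],[0,0,3],3],[[0,0,0],[0,0,5.1],3],[[0,0,0],[0,0,5.1],0.5],[[0,0,0],[0,0,5.1],0.5],[[0,0,0],[0,0,5.1],0.5]]}}

```text
t: 12.72
eef_pos: [0.5509, 0.14, 0.1185]
tool_rot: [-0.001, -0.1, 0.995, -0.001]
contact_force: [2.6, -1.6, -18.7]
gripper_width: 0.127
```

```bash
python3 s.py
```

```text
t 12.725 p [0.5509 0.14   0.1185] yaw 101.45 q7 1.522 v7 0.0017 jt7 0.0669 LOAD -0.0646 tz -0.092 F [  2.6  -1.6 -18.7] w 0.127
```

{"name": "carry_out", "arguments": {"moves": [[[0,0,5],[0,0,0],0.5],[[0,0,10],[0,0,0],0.5]]}}

```text
t: 12.98
eef_pos: [0.5508, 0.1403, 0.1185]
tool_rot: [-0.001, -0.012, 1.0, -0.0]
contact_force: [2.5, -1.2, -20.0]
gripper_width: 0.125
```

```bash
python3 s.py
```

```text
t 12.975 p [0.5508 0.1403 0.1185] yaw 91.33 q7 1.372 v7 -0.5853 jt7 0.6657 LOAD 0.1156 tz 0.154 F [  2.5  -1.2 -20. ] w 0.125
```

{"name": "carry_out", "arguments": {"moves": [[[0,0,5],[0,0,0],0.5]]}}

```text
t: 13.1
eef_pos: [0.5508, 0.1406, 0.1185]
tool_rot: [-0.001, 0.032, 0.999, -0.0]
contact_force: [3.1, -0.7, -19.6]
gripper_width: 0.131
```

```bash
python3 s.py
```

```text
t 13.1 p [0.5508 0.1406 0.1185] yaw 86.35 q7 1.298 v7 -0.5836 jt7 0.6549 LOAD 0.1242 tz 0.138 F [  3.1  -0.7 -19.6] w 0.131
```

{"name": "carry_out", "arguments": {"moves": [[[0,0,5],[0,0,0],0.5]]}}

```text
t: 13.22
eef_pos: [0.5509, 0.1407, 0.1185]
tool_rot: [-0.001, 0.075, 0.997, -0.0]
contact_force: [2.9, -1.0, -20.4]
gripper_width: 0.126
```

```bash
python3 s.py
```

```text
t 13.225 p [0.5509 0.1407 0.1185] yaw 81.35 q7 1.225 v7 -0.5821 jt7 0.6516 LOAD 0.1255 tz 0.105 F [  2.9  -1.  -20.4] w 0.126
```

{"name": "carry_out", "arguments": {"moves": [[[0,0,5],[0,0,0],0.5]]}}

```text
t: 13.35
eef_pos: [0.5509, 0.141, 0.1185]
tool_rot: [-0.001, 0.119, 0.993, -0.0]
contact_force: [3.2, -1.5, -19.4]
gripper_width: 0.126
```

```bash
python3 s.py
```

```text
t 13.35 p [0.5509 0.141  0.1185] yaw 76.36 q7 1.151 v7 -0.582 jt7 0.6484 LOAD 0.1286 tz 0.15 F [  3.2  -1.5 -19.4] w 0.126
```

{"name": "carry_out", "arguments": {"moves": [[[0,0,5],[0,0,0],0.5]]}}

```text
t: 13.48
eef_pos: [0.551, 0.1411, 0.1185]
tool_rot: [-0.0, 0.162, 0.987, -0.0]
contact_force: [3.6, -0.4, -20.2]
gripper_width: 0.127
```

```bash
python3 s.py
```

```text
t 13.475 p [0.551  0.1411 0.1185] yaw 71.37 q7 1.078 v7 -0.5806 jt7 0.645 LOAD 0.13 tz 0.07 F [  3.6  -0.4 -20.2] w 0.127
```

{"name": "carry_out", "arguments": {"moves": [[[0,0,5],[0,0,0],0.5]]}}

```text
t: 13.6
eef_pos: [0.551, 0.1413, 0.1185]
tool_rot: [-0.0, 0.205, 0.979, -0.0]
contact_force: [3.5, 0.7, -21.2]
gripper_width: 0.127
```

```bash
python3 s.py
```

```text
t 13.6 p [0.551  0.1413 0.1185] yaw 66.39 q7 1.005 v7 -0.5801 jt7 0.6417 LOAD 0.1327 tz 0.194 F [  3.5   0.7 -21.2] w 0.127
```

{"name": "carry_out", "arguments": {"moves": [[[0,0,5],[0,0,0],0.5]]}}

```text
t: 13.72
eef_pos: [0.5511, 0.1415, 0.1185]
tool_rot: [-0.0, 0.247, 0.969, -0.0]
contact_force: [4.5, 0.6, -21.4]
gripper_width: 0.125
```

```bash
python3 s.py
```

```text
t 13.725 p [0.5511 0.1415 0.1185] yaw 61.39 q7 0.933 v7 -0.5779 jt7 0.6382 LOAD 0.1333 tz 0.173 F [  4.5   0.6 -21.4] w 0.125
```

{"name": "carry_out", "arguments": {"moves": [[[0,0,5],[0,0,0],0.5]]}}

```text
t: 13.85
eef_pos: [0.5512, 0.1417, 0.1185]
tool_rot: [-0.0, 0.289, 0.957, 0.0]
contact_force: [3.7, 1.7, -21.8]
gripper_width: 0.123
```

```bash
python3 s.py
```

```text
t 13.85 p [0.5512 0.1417 0.1185] yaw 56.4 q7 0.86 v7 -0.5779 jt7 0.6275 LOAD 0.144 tz 0.213 F [  3.7   1.7 -21.8] w 0.123
```

{"name": "carry_out", "arguments": {"moves": [[[0,0,5],[0,0,0],0.5]]}}

```text
t: 13.98
eef_pos: [0.5513, 0.1418, 0.1186]
tool_rot: [-0.0, 0.33, 0.944, 0.0]
contact_force: [4.3, 0.8, -22.2]
gripper_width: 0.126
```

```bash
python3 s.py
```

```text
t 13.975 p [0.5513 0.1418 0.1186] yaw 51.41 q7 0.787 v7 -0.5745 jt7 0.6163 LOAD 0.1506 tz 0.183 F [  4.3   0.8 -22.2] w 0.126
```

{"name": "carry_out", "arguments": {"moves": [[[0,0,5],[0,0,0],0.5]]}}

```text
t: 14.1
eef_pos: [0.5515, 0.142, 0.1186]
tool_rot: [0.0, 0.371, 0.929, 0.0]
contact_force: [5.6, 0.9, -23.0]
gripper_width: 0.132
```

```bash
python3 s.py
```

```text
t 14.1 p [0.5515 0.142  0.1186] yaw 46.42 q7 0.715 v7 -0.5744 jt7 0.6055 LOAD 0.1614 tz 0.161 F [  5.6   0.9 -23. ] w 0.132
```

{"name": "carry_out", "arguments": {"moves": [[[0,0,0],[0,0,0],3],[[0,0,0],[0,0,0],3],[[0,0,0],[0,0,-3],3],[[0,0,0],[-3,0,-5.1],3],[[0,0,0],[-7,0,-5.1],3]]}}

```text
t: 14.72
eef_pos: [0.6046, 0.0937, 0.1738]
tool_rot: [0.002, 0.369, 0.929, 0.002]
contact_force: [0.4, -0.1, 0.4]
gripper_width: 0.354
```

{"name": "carry_out", "arguments": {"moves": [[[0,0,0],[-4.6,-0.1,0],3],[[0,0,0],[-4.6,-0.1,0],3],[[0,0,0],[-4.6,-0.1,0],3]]}}

```text
t: 15.1
eef_pos: [0.6351, 0.0606, 0.171]
tool_rot: [0.0, 0.37, 0.929, 0.001]
contact_force: [-0.2, 0.2, 0.2]
gripper_width: 0.349
```

```bash
python3 s.py;  python3 -c "
from h import *
print(plan([.6358,.0592,.12],46.2))
save(bot.read_camera('wrist'),'wrist5.png')"
```

```text
t 15.1 p [0.6351 0.0606 0.171 ] yaw 46.51 q7 0.866 v7 -0.001 jt7 0.0195 LOAD -0.0182 tz 0.005 F [-0.2  0.2  0.2] w 0.349
(array([-0.15, -0.07,  5.1 ]), array([ 0.07, -0.01,  0.31]), np.float64(46.51), np.float64(-0.31))
```

View pics/wrist5.png

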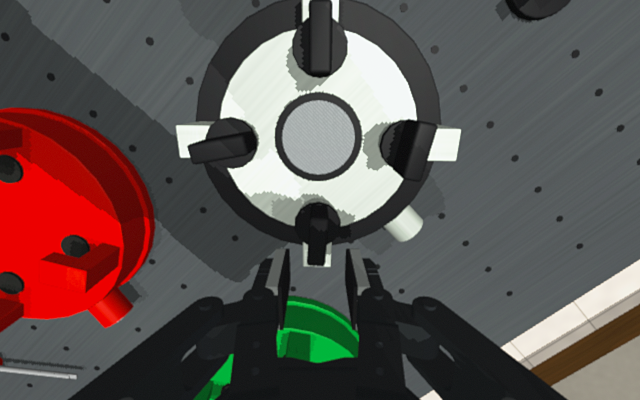

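Bar D is upright at (317,235) and centred between the fingers. I grip and turn.

{"name": "carry_out", "arguments": {"moves": [[[0,0,0.3],[-0.15,0,3],3],[[0,0,0.3],[-0.15,-0.05,5.1],3],[[0,0,0.3],[-0.15,-0.05,5.1],0.5],[[0,0,0.3],[-0.15,-0.05,5.1],0.5],[[0,0,0.3],[-0.15,-0.05,5.1],0.5]]}}

```text
t: 15.78
eef_pos: [0.6348, 0.0609, 0.1186]
tool_rot: [-0.001, 0.372, 0.928, 0.0]
contact_force: [1.0, 5.9, -15.0]
gripper_width: 0.127
```

```bash
python3 s.py
```

```text
t 15.775 p [0.6348 0.0609 0.1186] yaw 46.31 q7 0.891 v7 0.0004 jt7 -0.1059 LOAD 0.1065 tz 0.07 F [  1.    5.9 -15. ] w 0.127
```

{"name": "carry_out", "arguments": {"moves": [[[0,0,5],[0,0,0],0.5],[[0,0,10],[0,0,0],0.5]]}}

```text
t: 16.02
eef_pos: [0.6351, 0.0611, 0.1186]
tool_rot: [-0.001, 0.453, 0.892, 0.001]
contact_force: [3.3, 6.6, -16.6]
gripper_width: 0.126
```

```bash
python3 s.py
```

```text
t 16.025 p [0.6351 0.0611 0.1186] yaw 36.15 q7 0.745 v7 -0.573 jt7 0.6318 LOAD 0.1331 tz 0.15 F [  3.3   6.6 -16.6] w 0.126
```

{"name": "carry_out", "arguments": {"moves": [[[0,0,5],[0,0,0],0.5]]}}

```text
t: 16.15
eef_pos: [0.6353, 0.0613, 0.1187]
tool_rot: [-0.001, 0.491, 0.871, 0.001]
contact_force: [3.1, 5.9, -16.6]
gripper_width: 0.126
```

```bash
python3 s.py
```

```text
t 16.15 p [0.6353 0.0613 0.1187] yaw 31.16 q7 0.673 v7 -0.5707 jt7 0.6224 LOAD 0.1395 tz 0.119 F [  3.1   5.9 -16.6] w 0.126
```

{"name": "carry_out", "arguments": {"moves": [[[0,0,5],[0,0,0],0.5]]}}

```text
t: 16.27
eef_pos: [0.6354, 0.0614, 0.1186]
tool_rot: [-0.001, 0.529, 0.849, 0.001]
contact_force: [4.2, 6.5, -16.2]
gripper_width: 0.126
```

```bash
python3 s.py
```

```text
t 16.275 p [0.6354 0.0614 0.1186] yaw 26.16 q7 0.601 v7 -0.5698 jt7 0.6202 LOAD 0.1405 tz 0.132 F [  4.2   6.5 -16.2] w 0.126
```

{"name": "carry_out", "arguments": {"moves": [[[0,0,5],[0,0,0],0.5]]}}

```text
t: 16.4
eef_pos: [0.6356, 0.0615, 0.1186]
tool_rot: [-0.001, 0.565, 0.825, 0.001]
contact_force: [4.7, 5.5, -16.8]
gripper_width: 0.13
```

```bash
python3 s.py
```

```text
t 16.4 p [0.6356 0.0615 0.1186] yaw 21.17 q7 0.529 v7 -0.5686 jt7 0.6192 LOAD 0.1399 tz 0.136 F [  4.7   5.5 -16.8] w 0.13
```

{"name": "carry_out", "arguments": {"moves": [[[0,0,5],[0,0,0],0.5]]}}

```text
t: 16.52
eef_pos: [0.6357, 0.0615, 0.1186]
tool_rot: [-0.001, 0.601, 0.8, 0.001]
contact_force: [4.5, 5.8, -18.3]
gripper_width: 0.128
```

```bash
python3 s.py
```

```text
t 16.525 p [0.6357 0.0615 0.1186] yaw 16.17 q7 0.458 v7 -0.5699 jt7 0.6177 LOAD 0.1431 tz 0.172 F [  4.5   5.8 -18.3] w 0.128
```

{"name": "carry_out", "arguments": {"moves": [[[0,0,5],[0,0,0],0.5]]}}

```text
t: 16.65
eef_pos: [0.6359, 0.0615, 0.1186]
tool_rot: [-0.001, 0.635, 0.773, 0.001]
contact_force: [6.4, 5.5, -18.5]
gripper_width: 0.13
```

```bash
python3 s.py
```

```text
t 16.65 p [0.6359 0.0615 0.1186] yaw 11.17 q7 0.386 v7 -0.5671 jt7 0.6163 LOAD 0.1408 tz 0.139 F [  6.4   5.5 -18.5] w 0.13
```

{"name": "carry_out", "arguments": {"moves": [[[0,0,5],[0,0,0],0.5]]}}

```text
t: 16.77
eef_pos: [0.6361, 0.0615, 0.1186]
tool_rot: [-0.0, 0.668, 0.744, 0.001]
contact_force: [5.9, 5.7, -19.2]
gripper_width: 0.133
```

```bash
python3 s.py
```

```text
t 16.775 p [0.6361 0.0615 0.1186] yaw 6.18 q7 0.315 v7 -0.5681 jt7 0.6153 LOAD 0.1431 tz 0.105 F [  5.9   5.7 -19.2] w 0.133
```

{"name": "carry_out", "arguments": {"moves": [[[0,0,5],[0,0,0],0.5]]}}

```text
t: 16.9
eef_pos: [0.6363, 0.0616, 0.1186]
tool_rot: [-0.0, 0.7, 0.714, 0.001]
contact_force: [6.5, 5.6, -18.9]
gripper_width: 0.122
```

```bash
python3 s.py
```

```text
t 16.9 p [0.6363 0.0616 0.1186] yaw 1.18 q7 0.243 v7 -0.5665 jt7 0.6144 LOAD 0.1419 tz 0.156 F [  6.5   5.6 -18.9] w 0.122
```

{"name": "carry_out", "arguments": {"moves": [[[0,0,5],[0,0,0],0.5]]}}

```text
t: 17.02
eef_pos: [0.6364, 0.0616, 0.1186]
tool_rot: [-0.0, 0.73, 0.683, 0.001]
contact_force: [6.5, 4.6, -21.0]
gripper_width: 0.127
```

```bash
python3 s.py
```

```text
t 17.025 p [0.6364 0.0616 0.1186] yaw -3.82 q7 0.172 v7 -0.5651 jt7 0.6136 LOAD 0.1409 tz 0.158 F [  6.5   4.6 -21. ] w 0.127
```

{"name": "carry_out", "arguments": {"moves": [[[0,0,5],[0,0,0],0.5]]}}

```text
t: 17.15
eef_pos: [0.6366, 0.0616, 0.1187]
tool_rot: [-0.0, 0.759, 0.651, 0.001]
contact_force: [7.9, 4.8, -21.6]
gripper_width: 0.128
```

```bash
python3 s.py
```

```text
t 17.15 p [0.6366 0.0616 0.1187] yaw -8.81 q7 0.101 v7 -0.5673 jt7 0.6093 LOAD 0.148 tz 0.11 F [  7.9   4.8 -21.6] w 0.128
```

{"name": "carry_out", "arguments": {"moves": [[[0,0,5],[0,0,0],0.5]]}}

```text
t: 17.27
eef_pos: [0.6368, 0.0615, 0.1187]
tool_rot: [-0.0, 0.787, 0.617, 0.001]
contact_force: [9.5, 3.7, -21.6]
gripper_width: 0.125
```

```bash
python3 s.py
```

```text
t 17.275 p [0.6368 0.0615 0.1187] yaw -13.82 q7 0.029 v7 -0.5664 jt7 0.6015 LOAD 0.1547 tz 0.165 F [  9.5   3.7 -21.6] w 0.125
```

{"name": "carry_out", "arguments": {"moves": [[[0,0,5],[0,0,0],0.5]]}}

```text
t: 17.4
eef_pos: [0.637, 0.0615, 0.1187]
tool_rot: [0.0, 0.813, 0.582, 0.001]
contact_force: [9.8, 4.1, -21.7]
gripper_width: 0.129
```

```bash
python3 s.py
```

```text
t 17.4 p [0.637  0.0615 0.1187] yaw -18.81 q7 -0.042 v7 -0.5659 jt7 0.5938 LOAD 0.1617 tz 0.161 F [  9.8   4.1 -21.7] w 0.129
```

{"name": "carry_out", "arguments": {"moves": [[[0,0,5],[0,0,0],0.5]]}}

```text
t: 17.52
eef_pos: [0.6371, 0.0614, 0.1187]
tool_rot: [0.0, 0.838, 0.546, 0.002]
contact_force: [9.8, 4.7, -22.6]
gripper_width: 0.124
```

```bash
python3 s.py
```

```text
t 17.525 p [0.6371 0.0614 0.1187] yaw -23.81 q7 -0.113 v7 -0.5658 jt7 0.5864 LOAD 0.1689 tz 0.2 F [  9.8   4.7 -22.6] w 0.124
```

```bash
cat > sim.py <<'E'
import numpy as np
from scipy.optimize import minimize,brentq
th=np.radians([225,45,135,315]); P=58*np.c_[np.cos(th),np.sin(th)]  # A C B D
tr=np.linspace(0,2*np.pi,24,endpoint=False); Rm=75*np.c_[np.cos(tr),np.sin(tr)]
d=lambda v,P: v[0]+58*(P@(v[1:]/58))/58*1.0
def solve(x,v0=np.zeros(3)):
    f=lambda v:(2.5*(d(v,P)**2).sum()+4*(np.clip(x-d(v,P),0,None)**2).sum()+200*(np.clip(d(v,Rm)-3,0,None)**2).sum())
    v=minimize(f,v0,method='BFGS',options=dict(gtol=1e-4)).x
    return v,8*np.clip(x-d(v,P),0,None)
def force(x,i,t):
    x=x.copy(); k=np.full(4,x[i]); g=lambda s:solve(np.where(np.arange(4)==i,s,x))[1][i]-t
    s=brentq(g,-1,12,xtol=1e-3); x[i]=s; v,F=solve(x); print('ACBD'[i],t,'x',x.round(2),'F',F.round(1),'d',d(v,P).round(2)); return x
if __name__=='__main__':
    x=np.zeros(4)
    for i,t in [(0,5.8),(1,6),(2,6.3),(3,6.3)]: x=force(x,i,t)
    for i in range(4): x=force(x,i,24)
    for i in range(4): x=force(x,i,24)
E
python3 sim.py; python3 -c "
from h import *
print(plan([.5544,.0586,.17],-33.3))"
```

```text
A 5.8 x [1.54 0.   0.   0.  ] F [5.8 1.1 0.  0. ] d [ 0.82 -0.13  0.34  0.34]
C 6 x [1.54 1.32 0.   0.  ] F [6.7 6.  0.  0. ] d [0.7  0.57 0.63 0.63]
B 6.3 x [1.54 1.32 2.23 0.  ] F [5.3 4.6 6.3 0. ] d [0.88 0.74 1.44 0.18]
D 6.3 x [1.54 1.32 2.23 1.64] F [3.5 2.8 8.1 6.3] d [1.1  0.97 1.21 0.85]
A 24 x [5.68 1.32 2.23 1.64] F [24.   6.7  4.   1.7] d [2.68 0.47 1.72 1.43]
C 24 x [5.68 5.35 2.23 1.64] F [25. 24.  0.  0.] d [2.55 2.35 2.45 2.45]
B 24 x [5.68 5.35 5.94 1.64] F [24.  21.7 24.   0. ] d [2.68 2.63 2.94 2.37]
D 24 x [5.68 5.35 5.94 6.  ] F [21.4 18.8 23.5 24. ] d [3. 3. 3. 3.]
A 24 x [6.   5.35 5.94 6.  ] F [24.  18.8 23.5 24. ] d [3. 3. 3. 3.]
C 24 x [6.   6.   5.94 6.  ] F [24.  24.  23.5 24. ] d [3. 3. 3. 3.]
B 24 x [6. 6. 6. 6.] F [24. 24. 24. 24.] d [3. 3. 3. 3.]
D 24 x [6. 6. 6. 6.] F [24. 24. 24. 24.] d [3. 3. 3. 3.]
(array([-3.58, -7.45, -5.15]), array([ 0.1 , -0.15,  9.49]), np.float64(-23.81), np.float64(-9.49))
```

{"name": "carry_out", "arguments": {"moves": [[[0,0,0],[0,0,0],3],[[0,0,0],[0,0,0],3],[[0,0,0],[0,0,-3],3],[[0,0,0],[0,0,-5.1],3],[[0,0,9.5],[-2,-4,-5.1],3]]}}

```text
t: 18.15
eef_pos: [0.5946, 0.0562, 0.1736]
tool_rot: [0.001, 0.881, 0.473, 0.004]
contact_force: [-0.8, 0.4, 0.2]
gripper_width: 0.35
```

```bash
python3 s.py;python3 -c "
from h import *
print(plan([.5546,.0587,.17],-33.3))"
```

```text
t 18.15 p [0.5946 0.0562 0.1736] yaw -33.49 q7 -0.295 v7 -1.1746 jt7 2.0618 LOAD -0.4938 tz -0.046 F [-0.8  0.4  0.2] w 0.35
(array([-2.  , -3.47,  0.33]), array([ 0.34, -0.27, -0.19]), np.float64(-33.49), np.float64(0.19))
```

{"name": "carry_out", "arguments": {"moves": [[[0,0,0],[-1.9,-3.4,0],3],[[0,0,0],[-1.9,-3.4,0],3],[[0,0,0],[-1.9,-3.4,0],3]]}}

```text
t: 18.52
eef_pos: [0.5534, 0.0597, 0.1713]
tool_rot: [0.0, 0.88, 0.475, 0.001]
contact_force: [1.0, -0.3, 0.4]
gripper_width: 0.35
```

```bash
python3 s.py;python3 -c "
from h import *
print(plan([.5546,.0587,.12],-33.3))"
```

```text
t 18.525 p [0.5534 0.0597 0.1713] yaw -33.28 q7 -0.312 v7 -0.001 jt7 -0.0023 LOAD 0.0036 tz 0.021 F [ 1.  -0.3  0.4] w 0.35
(array([-0.03,  0.15,  5.13]), array([ 0.08, -0.11,  0.02]), np.float64(-33.28), np.float64(-0.02))
```

{"name": "carry_out", "arguments": {"moves": [[[0,0,0],[0,0.15,3],3],[[0,0,0],[0,0.15,5.1],3],[[0,0,0],[0,0.15,5.1],0.5],[[0,0,0],[0,0.15,5.1],0.5],[[0,0,0],[0,0.15,5.1],0.5]]}}

```text
t: 19.15
eef_pos: [0.5538, 0.0578, 0.1184]
tool_rot: [0.001, 0.88, 0.475, -0.0]
contact_force: [7.0, -2.9, -22.4]
gripper_width: 0.126
```

```bash
python3 s.py
```

```text
t 19.15 p [0.5538 0.0578 0.1184] yaw -33.35 q7 -0.252 v7 -0.0015 jt7 0.0708 LOAD -0.0688 tz -0.047 F [  7.   -2.9 -22.4] w 0.126
```

{"name": "carry_out", "arguments": {"moves": [[[0,0,5],[0,0,0],0.5],[[0,0,10],[0,0,0],0.5]]}}

```text
t: 19.4
eef_pos: [0.5537, 0.058, 0.1184]
tool_rot: [0.001, 0.919, 0.395, -0.0]
contact_force: [6.2, -4.0, -21.0]
gripper_width: 0.125
```

```bash
python3 s.py
```

```text
t 19.4 p [0.5537 0.058  0.1184] yaw -43.47 q7 -0.392 v7 -0.5473 jt7 0.5897 LOAD 0.141 tz 0.144 F [  6.2  -4.  -21. ] w 0.125
```

{"name": "carry_out", "arguments": {"moves": [[[0,0,5],[0,0,0],0.5],[[0,0,10],[0,0,0],0.5]]}}

```text
t: 19.65
eef_pos: [0.5536, 0.058, 0.1184]
tool_rot: [0.001, 0.95, 0.313, -0.0]
contact_force: [6.7, -3.2, -21.6]
gripper_width: 0.128
```

```bash
python3 s.py
```

```text
t 19.65 p [0.5536 0.058  0.1184] yaw -53.46 q7 -0.53 v7 -0.5482 jt7 0.5668 LOAD 0.165 tz 0.131 F [  6.7  -3.2 -21.6] w 0.128
```

{"name": "carry_out", "arguments": {"moves": [[[0,0,5],[0,0,0],0.5]]}}

```text
t: 19.77
eef_pos: [0.5536, 0.0581, 0.1184]
tool_rot: [0.001, 0.962, 0.272, -0.0]
contact_force: [5.4, -3.1, -21.1]
gripper_width: 0.122
```

```bash
python3 s.py
```

```text
t 19.775 p [0.5536 0.0581 0.1184] yaw -58.45 q7 -0.599 v7 -0.548 jt7 0.56 LOAD 0.1716 tz 0.193 F [  5.4  -3.1 -21.1] w 0.122
```

{"name": "carry_out", "arguments": {"moves": [[[0,0,5],[0,0,0],0.5]]}}

```text
t: 19.9
eef_pos: [0.5536, 0.0582, 0.1184]
tool_rot: [0.001, 0.973, 0.23, -0.0]
contact_force: [5.5, -3.4, -21.1]
gripper_width: 0.127
```

```bash
python3 s.py
```

```text
t 19.9 p [0.5536 0.0582 0.1184] yaw -63.45 q7 -0.668 v7 -0.549 jt7 0.5537 LOAD 0.1793 tz 0.203 F [  5.5  -3.4 -21.1] w 0.127
```

{"name": "carry_out", "arguments": {"moves": [[[0,0,5],[0,0,0],0.5],[[0,0,10],[0,0,0],0.5]]}}

```text
t: 20.15
eef_pos: [0.5535, 0.0583, 0.1184]
tool_rot: [0.001, 0.99, 0.144, -0.0]
contact_force: [6.0, -2.8, -20.7]
gripper_width: 0.126
```

```bash
python3 s.py
```

```text
t 20.15 p [0.5535 0.0583 0.1184] yaw -73.43 q7 -0.807 v7 -0.5515 jt7 0.5426 LOAD 0.1936 tz 0.183 F [  6.   -2.8 -20.7] w 0.126
```

{"name": "carry_out", "arguments": {"moves": [[[0,0,5],[0,0,0],0.5]]}}

```text
t: 20.27
eef_pos: [0.5535, 0.0584, 0.1184]
tool_rot: [0.001, 0.995, 0.101, -0.0]
contact_force: [5.6, -2.6, -20.5]
gripper_width: 0.128
```

```bash
python3 s.py
```

```text
t 20.275 p [0.5535 0.0584 0.1184] yaw -78.43 q7 -0.876 v7 -0.5514 jt7 0.5369 LOAD 0.1992 tz 0.16 F [  5.6  -2.6 -20.5] w 0.128
```

{"name": "carry_out", "arguments": {"moves": [[[0,0,5],[0,0,0],0.5]]}}

```text
t: 20.4
eef_pos: [0.5535, 0.0584, 0.1184]
tool_rot: [0.001, 0.998, 0.057, -0.0]
contact_force: [6.2, -4.1, -19.4]
gripper_width: 0.127
```

```bash
python3 s.py
```

```text
t 20.4 p [0.5535 0.0584 0.1184] yaw -83.43 q7 -0.946 v7 -0.553 jt7 0.5328 LOAD 0.2054 tz 0.206 F [  6.2  -4.1 -19.4] w 0.127
```

{"name": "carry_out", "arguments": {"moves": [[[0,0,5],[0,0,0],0.5]]}}

```text
t: 20.52
eef_pos: [0.5535, 0.0585, 0.1184]
tool_rot: [0.001, 1.0, 0.014, -0.0]
contact_force: [5.2, -3.1, -20.1]
gripper_width: 0.127
```

```bash
python3 s.py
```

```text
t 20.525 p [0.5535 0.0585 0.1184] yaw -88.43 q7 -1.016 v7 -0.5553 jt7 0.5291 LOAD 0.2122 tz 0.158 F [  5.2  -3.1 -20.1] w 0.127
```

{"name": "carry_out", "arguments": {"moves": [[[0,0,4],[0,0,0],0.5],[[0,0,8],[0,0,0],0.5]]}}

```text
t: 20.78
eef_pos: [0.5535, 0.0586, 0.1183]
tool_rot: [0.001, 0.998, -0.056, -0.0]
contact_force: [5.1, -3.2, -19.1]
gripper_width: 0.125
```

```bash
python3 s.py
```

```text
t 20.775 p [0.5535 0.0586 0.1183] yaw -96.38 q7 -1.128 v7 -0.4462 jt7 0.3723 LOAD 0.2234 tz 0.252 F [  5.1  -3.2 -19.1] w 0.125
```

{"name": "carry_out", "arguments": {"moves": [[[0,0,0],[0,0,0],3],[[0,0,0],[0,0,0],3],[[0,0,0],[0,0,-3],3],[[0,0,0],[0,0,-5.1],3],[[0,0,0],[0,0,-5.1],3]]}}

```text
t: 21.4
eef_pos: [0.5548, 0.0588, 0.1721]
tool_rot: [-0.001, 0.998, -0.055, 0.002]
contact_force: [-0.1, 0.3, -0.1]
gripper_width: 0.353
```

```bash
python3 s.py;python3 -c "
from h import *
print(plan([.6346,.1414,.17],35.6-180))"
```

```text
t 21.4 p [0.5548 0.0588 0.1721] yaw -96.28 q7 -1.18 v7 0.0083 jt7 -0.1155 LOAD 0.1266 tz -0.05 F [-0.1  0.3 -0.1] w 0.353
(array([ 7.03, -9.08,  0.25]), array([-0.17, -0.14, 48.12]), np.float64(-96.28), np.float64(-48.12))
```

{"name": "carry_out", "arguments": {"moves": [[[0,0,-10.5],[1.5,-2,0],3],[[0,0,-21],[3,-4,0],3],[[0,0,-31.5],[4.5,-6,0],3],[[0,0,-42],[6,-8,0],3],[[0,0,-52.5],[7,-9.1,0],3]]}}

```text
t: 22.02
eef_pos: [0.6333, 0.1431, 0.1694]
tool_rot: [-0.0, 0.918, 0.396, -0.0]
contact_force: [-0.2, 0.1, -0.4]
gripper_width: 0.354
```

{"name": "carry_out", "arguments": {"moves": [[[0,0,-10.5],[0,0,0],3],[[0,0,-21],[0,0,0],3],[[0,0,-31.5],[0,0,0],3],[[0,0,-42],[0,0,0],3],[[0,0,-52.5],[0,0,0],3]]}}

```text
t: 22.65
eef_pos: [0.6326, 0.1416, 0.1695]
tool_rot: [-0.0, 0.649, 0.761, -0.0]
contact_force: [0.2, 0.2, 0.2]
gripper_width: 0.35
```

{"name": "carry_out", "arguments": {"moves": [[[0,0,-10.5],[0,0,0],3],[[0,0,-21],[0,0,0],3],[[0,0,-27],[0,0,0],3],[[0,0,-27],[0,0,0],3]]}}

```text
t: 23.15
eef_pos: [0.6327, 0.1415, 0.1697]
tool_rot: [-0.001, 0.457, 0.89, 0.0]
contact_force: [-0.4, -1.2, 0.0]
gripper_width: 0.353
```

```bash
python3 s.py;python3 -c "
from h import *
print(plan([.6346,.1414,.12],35.6))"
```

```text
t 23.15 p [0.6327 0.1415 0.1697] yaw 35.64 q7 0.598 v7 -0.0424 jt7 0.5189 LOAD -0.4623 tz 0.034 F [-0.4 -1.2  0. ] w 0.353
(array([-0.12,  0.15,  4.97]), array([-0.03, -0.06,  0.04]), np.float64(35.64), np.float64(-0.04))
```

{"name": "carry_out", "arguments": {"moves": [[[0,0,0],[-0.1,0.15,3],3],[[0,0,0],[-0.1,0.15,5],3],[[0,0,0],[-0.1,0.15,5],0.5],[[0,0,0],[-0.1,0.15,5],0.5],[[0,0,0],[-0.1,0.15,5],0.5]]}}

```text
t: 23.78
eef_pos: [0.6346, 0.1422, 0.1188]
tool_rot: [-0.0, 0.456, 0.89, -0.0]
contact_force: [5.7, 2.1, -17.1]
gripper_width: 0.127
```

```bash
python3 s.py
```

```text
t 23.775 p [0.6346 0.1422 0.1188] yaw 35.7 q7 0.627 v7 0.0 jt7 0.0117 LOAD -0.0116 tz -0.019 F [  5.7   2.1 -17.1] w 0.127
```

{"name": "carry_out", "arguments": {"moves": [[[0,0,5],[0,0,0],0.5],[[0,0,10],[0,0,0],0.5]]}}

```text
t: 24.02
eef_pos: [0.6347, 0.1423, 0.1189]
tool_rot: [-0.0, 0.533, 0.846, -0.0]
contact_force: [7.1, 0.9, -17.8]
gripper_width: 0.125
```

```bash
python3 s.py
```

```text
t 24.025 p [0.6347 0.1423 0.1189] yaw 25.57 q7 0.481 v7 -0.5703 jt7 0.6017 LOAD 0.1596 tz 0.177 F [  7.1   0.9 -17.8] w 0.125
```

{"name": "carry_out", "arguments": {"moves": [[[0,0,5],[0,0,0],0.5],[[0,0,10],[0,0,0],0.5]]}}

```text
t: 24.28
eef_pos: [0.6348, 0.1424, 0.1188]
tool_rot: [0.0, 0.605, 0.796, -0.0]
contact_force: [6.0, 1.8, -18.9]
gripper_width: 0.123
```

```bash
python3 s.py
```

```text
t 24.275 p [0.6348 0.1424 0.1188] yaw 15.57 q7 0.337 v7 -0.5682 jt7 0.5795 LOAD 0.179 tz 0.162 F [  6.    1.8 -18.9] w 0.123
```

{"name": "carry_out", "arguments": {"moves": [[[0,0,5],[0,0,0],0.5],[[0,0,10],[0,0,0],0.5]]}}

```text
t: 24.52
eef_pos: [0.635, 0.1425, 0.1189]
tool_rot: [0.0, 0.672, 0.741, -0.0]
contact_force: [6.9, 1.6, -19.0]
gripper_width: 0.126
```

```bash
python3 s.py
```

```text
t 24.525 p [0.635  0.1425 0.1189] yaw 5.58 q7 0.193 v7 -0.571 jt7 0.566 LOAD 0.1962 tz 0.15 F [  6.9   1.6 -19. ] w 0.126
```

{"name": "carry_out", "arguments": {"moves": [[[0,0,5],[0,0,0],0.5]]}}

```text
t: 24.65
eef_pos: [0.635, 0.1425, 0.1189]
tool_rot: [0.0, 0.704, 0.711, 0.0]
contact_force: [8.3, 1.5, -19.3]
gripper_width: 0.127
```

```bash
python3 s.py
```

```text
t 24.65 p [0.635  0.1425 0.1189] yaw 0.58 q7 0.122 v7 -0.5676 jt7 0.5592 LOAD 0.1986 tz 0.188 F [  8.3   1.5 -19.3] w 0.127
```

{"name": "carry_out", "arguments": {"moves": [[[0,0,5],[0,0,0],0.5],[[0,0,10],[0,0,0],0.5]]}}

```text
t: 24.9
eef_pos: [0.6352, 0.1425, 0.1189]
tool_rot: [0.0, 0.763, 0.647, 0.0]
contact_force: [7.7, 1.1, -20.7]
gripper_width: 0.125
```

```bash
python3 s.py
```

```text
t 24.9 p [0.6352 0.1425 0.1189] yaw -9.42 q7 -0.021 v7 -0.5673 jt7 0.5455 LOAD 0.2118 tz 0.235 F [  7.7   1.1 -20.7] w 0.125
```

{"name": "carry_out", "arguments": {"moves": [[[0,0,5],[0,0,0],0.5]]}}

```text
t: 25.02
eef_pos: [0.6353, 0.1425, 0.1189]
tool_rot: [0.001, 0.79, 0.613, 0.0]
contact_force: [9.4, 0.5, -20.7]
gripper_width: 0.125
```

```bash
python3 s.py
```

```text
t 25.025 p [0.6353 0.1425 0.1189] yaw -14.42 q7 -0.093 v7 -0.5687 jt7 0.5389 LOAD 0.2202 tz 0.185 F [  9.4   0.5 -20.7] w 0.125
```

{"name": "carry_out", "arguments": {"moves": [[[0,0,5],[0,0,0],0.5]]}}

```text
t: 25.15
eef_pos: [0.6353, 0.1425, 0.1189]
tool_rot: [0.001, 0.816, 0.578, 0.0]
contact_force: [8.7, 1.4, -20.7]
gripper_width: 0.129
```

```bash
python3 s.py
```

```text
t 25.15 p [0.6353 0.1425 0.1189] yaw -19.42 q7 -0.165 v7 -0.57 jt7 0.5324 LOAD 0.2285 tz 0.178 F [  8.7   1.4 -20.7] w 0.129
```

{"name": "carry_out", "arguments": {"moves": [[[0,0,4],[0,0,0],0.5],[[0,0,4],[0,0,0],3],[[0,0,4],[0,0,0],3],[[0,0,4],[0,0,-3],3],[[0,0,4],[0,0,-5.1],3]]}}

```text
t: 25.78
eef_pos: [0.6355, 0.1412, 0.1733]
tool_rot: [0.0, 0.835, 0.55, 0.001]
contact_force: [0.4, 0.2, 0.1]
gripper_width: 0.355
```

{"name": "carry_out", "arguments": {"moves": [[[0,0,0],[0,0,0],3],[[0,0,-10.5],[-1,-2.5,0],3],[[0,0,-21],[-2,-5,0],3],[[0,0,-31.5],[-3.3,-7.6,0],3],[[0,0,-42],[-3.3,-7.6,0],3]]}}

```text
t: 26.4
eef_pos: [0.5493, 0.1414, 0.1705]
tool_rot: [-0.001, 0.58, 0.815, -0.001]
contact_force: [0.4, -0.1, 0.8]
gripper_width: 0.351
```

{"name": "carry_out", "arguments": {"moves": [[[0,0,-10.5],[0,0,0],3],[[0,0,-21],[0,0,0],3],[[0,0,-27.8],[0,0,0],3],[[0,0,-27.8],[0,0,0],3]]}}

```text
t: 26.9
eef_pos: [0.5516, 0.1411, 0.1709]
tool_rot: [-0.0, 0.371, 0.929, -0.0]
contact_force: [0.3, 0.1, -0.4]
gripper_width: 0.346
```

```bash
python3 s.py;python3 -c "
from h import *
print(plan([.5518,.1412,.12],46.4))"
```

```text
t 26.9 p [0.5516 0.1411 0.1709] yaw 46.42 q7 0.721 v7 -0.0496 jt7 0.5879 LOAD -0.5217 tz 0.026 F [ 0.3  0.1 -0.4] w 0.346
(array([-0.01,  0.02,  5.09]), array([-0.02, -0.05,  0.02]), np.float64(46.42), np.float64(-0.02))
```

{"name": "carry_out", "arguments": {"moves": [[[0,0,0],[0,0,3],3],[[0,0,0],[0,0,5.1],3],[[0,0,0],[0,0,5.1],0.5],[[0,0,0],[0,0,5.1],0.5],[[0,0,0],[0,0,5.1],0.5]]}}

```text
t: 27.52
eef_pos: [0.5514, 0.1419, 0.1191]
tool_rot: [-0.0, 0.371, 0.929, -0.0]
contact_force: [4.5, 3.2, -21.2]
gripper_width: 0.128
```

```bash
python3 s.py
```

```text
t 27.525 p [0.5514 0.1419 0.1191] yaw 46.46 q7 0.764 v7 -0.0003 jt7 0.0578 LOAD -0.0575 tz -0.088 F [  4.5   3.2 -21.2] w 0.128
```

{"name": "carry_out", "arguments": {"moves": [[[0,0,5],[0,0,0],0.5],[[0,0,10],[0,0,0],0.5]]}}

```text
t: 27.78
eef_pos: [0.5517, 0.1421, 0.1192]
tool_rot: [0.0, 0.451, 0.892, -0.0]
contact_force: [6.6, 2.7, -22.9]
gripper_width: 0.127
```

```bash
python3 s.py
```

```text
t 27.775 p [0.5517 0.1421 0.1192] yaw 36.34 q7 0.619 v7 -0.5662 jt7 0.6194 LOAD 0.1365 tz 0.188 F [  6.6   2.7 -22.9] w 0.127
```

{"name": "carry_out", "arguments": {"moves": [[[0,0,5],[0,0,0],0.5],[[0,0,10],[0,0,0],0.5]]}}

```text
t: 28.02
eef_pos: [0.552, 0.1424, 0.1192]
tool_rot: [0.0, 0.527, 0.85, 0.0]
contact_force: [7.6, 3.4, -24.9]
gripper_width: 0.125
```

```bash
python3 s.py
```

```text
t 28.025 p [0.552  0.1424 0.1192] yaw 26.36 q7 0.477 v7 -0.563 jt7 0.5914 LOAD 0.1603 tz 0.163 F [  7.6   3.4 -24.9] w 0.125
```

{"name": "carry_out", "arguments": {"moves": [[[0,0,5],[0,0,0],0.5],[[0,0,10],[0,0,0],0.5]]}}

```text
t: 28.28
eef_pos: [0.5523, 0.1425, 0.1192]
tool_rot: [0.001, 0.599, 0.801, 0.0]
contact_force: [8.8, 2.9, -26.1]
gripper_width: 0.127
```

```bash
python3 s.py
```

```text
t 28.275 p [0.5523 0.1425 0.1192] yaw 16.37 q7 0.336 v7 -0.5584 jt7 0.5652 LOAD 0.1802 tz 0.219 F [  8.8   2.9 -26.1] w 0.127
```

{"name": "carry_out", "arguments": {"moves": [[[0,0,5],[0,0,0],0.5]]}}

```text
t: 28.4
eef_pos: [0.5525, 0.1426, 0.1192]
tool_rot: [0.001, 0.634, 0.774, 0.0]
contact_force: [10.1, 3.3, -27.0]
gripper_width: 0.123
```

```bash
python3 s.py
```

```text
t 28.4 p [0.5525 0.1426 0.1192] yaw 11.38 q7 0.265 v7 -0.5581 jt7 0.5517 LOAD 0.1934 tz 0.159 F [ 10.1   3.3 -27. ] w 0.123
```

{"name": "carry_out", "arguments": {"moves": [[[0,0,5],[0,0,0],0.5]]}}

```text
t: 28.52
eef_pos: [0.5527, 0.1426, 0.1192]
tool_rot: [0.001, 0.667, 0.745, 0.001]
contact_force: [11.1, 2.7, -27.6]
gripper_width: 0.127
```

```bash
python3 s.py
```

```text
t 28.525 p [0.5527 0.1426 0.1192] yaw 6.38 q7 0.195 v7 -0.5571 jt7 0.5382 LOAD 0.2056 tz 0.209 F [ 11.1   2.7 -27.6] w 0.127
```

{"name": "carry_out", "arguments": {"moves": [[[0,0,5],[0,0,0],0.5]]}}

```text
t: 28.65
eef_pos: [0.5529, 0.1427, 0.1192]
tool_rot: [0.001, 0.699, 0.716, 0.001]
contact_force: [12.0, 2.4, -28.8]
gripper_width: 0.124
```

```bash
python3 s.py
```

```text
t 28.65 p [0.5529 0.1427 0.1192] yaw 1.38 q7 0.125 v7 -0.5575 jt7 0.5248 LOAD 0.2194 tz 0.226 F [ 12.    2.4 -28.8] w 0.124
```

{"name": "carry_out", "arguments": {"moves": [[[0,0,4],[0,0,0],0.5],[[0,0,4],[0,0,0],3],[[0,0,4],[0,0,0],3],[[0,0,4],[0,0,-3],3],[[0,0,4],[0,0,-5.1],3]]}}

```text
t: 29.28
eef_pos: [0.5525, 0.1409, 0.1731]
tool_rot: [0.0, 0.723, 0.691, 0.001]
contact_force: [-0.2, 0.0, -0.1]
gripper_width: 0.353
```

{"name": "carry_out", "arguments": {"moves": [[[0,0,0],[0,0,0],3],[[0,0,10],[-3.8,4.4,0],3],[[0,0,20],[-7.6,8.9,0],3],[[0,0,21.2],[-7.6,8.9,0],3],[[0,0,21.2],[-7.6,8.9,0],3]]}}

```text
t: 29.9
eef_pos: [0.637, 0.0614, 0.1703]
tool_rot: [-0.001, 0.837, 0.547, -0.001]
contact_force: [-0.8, 0.7, 0.1]
gripper_width: 0.351
```

```bash
python3 s.py;python3 -c "
from h import *
print(plan([.637,.061,.12],-23.8))"
```

```text
t 29.9 p [0.637  0.0614 0.1703] yaw -23.71 q7 -0.12 v7 0.0074 jt7 -0.1057 LOAD 0.1156 tz -0.0 F [-0.8  0.7  0.1] w 0.351
(array([-0.03,  0.03,  5.03]), array([-0.1 ,  0.03,  0.09]), np.float64(-23.71), np.float64(-0.09))
```

{"name": "carry_out", "arguments": {"moves": [[[0,0,0],[0,0,3],3],[[0,0,0],[0,0,5.1],3],[[0,0,0],[0,0,5.1],0.5],[[0,0,0],[0,0,5.1],0.5],[[0,0,0],[0,0,5.1],0.5]]}}

```text
t: 30.52
eef_pos: [0.6373, 0.0619, 0.119]
tool_rot: [0.0, 0.837, 0.547, -0.0]
contact_force: [5.6, -0.8, -17.1]
gripper_width: 0.124
```

```bash
python3 s.py
```

```text
t 30.525 p [0.6373 0.0619 0.119 ] yaw -23.67 q7 -0.082 v7 0.0014 jt7 0.0785 LOAD -0.0766 tz -0.077 F [  5.6  -0.8 -17.1] w 0.124
```

{"name": "carry_out", "arguments": {"moves": [[[0,0,5],[0,0,0],0.5],[[0,0,10],[0,0,0],0.5]]}}

```text
t: 30.78
eef_pos: [0.6376, 0.0617, 0.119]
tool_rot: [0.001, 0.882, 0.471, -0.0]
contact_force: [7.4, -2.6, -17.9]
gripper_width: 0.127
```

```bash
python3 s.py
```

```text
t 30.775 p [0.6376 0.0617 0.119 ] yaw -33.81 q7 -0.227 v7 -0.5684 jt7 0.6198 LOAD 0.139 tz 0.114 F [  7.4  -2.6 -17.9] w 0.127
```

{"name": "carry_out", "arguments": {"moves": [[[0,0,5],[0,0,0],0.5]]}}

```text
t: 30.9
eef_pos: [0.6378, 0.0616, 0.1191]
tool_rot: [0.001, 0.902, 0.432, -0.0]
contact_force: [7.8, -1.9, -19.9]
gripper_width: 0.129
```

```bash
python3 s.py
```

```text
t 30.9 p [0.6378 0.0616 0.1191] yaw -38.81 q7 -0.298 v7 -0.5693 jt7 0.6037 LOAD 0.1562 tz 0.148 F [  7.8  -1.9 -19.9] w 0.129
```

{"name": "carry_out", "arguments": {"moves": [[[0,0,5],[0,0,0],0.5]]}}

```text
t: 31.02
eef_pos: [0.638, 0.0615, 0.1191]
tool_rot: [0.001, 0.92, 0.392, 0.0]
contact_force: [9.1, -2.8, -20.6]
gripper_width: 0.125
```

```bash
python3 s.py
```

```text
t 31.025 p [0.638  0.0615 0.1191] yaw -43.81 q7 -0.37 v7 -0.5699 jt7 0.595 LOAD 0.1658 tz 0.175 F [  9.1  -2.8 -20.6] w 0.125
```

{"name": "carry_out", "arguments": {"moves": [[[0,0,5],[0,0,0],0.5],[[0,0,10],[0,0,0],0.5]]}}

```text
t: 31.28
eef_pos: [0.6383, 0.0612, 0.1191]
tool_rot: [0.001, 0.951, 0.311, 0.0]
contact_force: [9.5, -3.9, -21.0]
gripper_width: 0.128
```

```bash
python3 s.py
```

```text
t 31.275 p [0.6383 0.0612 0.1191] yaw -53.82 q7 -0.514 v7 -0.5714 jt7 0.5759 LOAD 0.1869 tz 0.251 F [  9.5  -3.9 -21. ] w 0.128
```

{"name": "carry_out", "arguments": {"moves": [[[0,0,5],[0,0,0],0.5]]}}

```text
t: 31.4
eef_pos: [0.6384, 0.0611, 0.1191]
tool_rot: [0.002, 0.963, 0.269, 0.001]
contact_force: [10.1, -4.2, -21.3]
gripper_width: 0.129
```

```bash
python3 s.py
```

```text
t 31.4 p [0.6384 0.0611 0.1191] yaw -58.82 q7 -0.586 v7 -0.5737 jt7 0.567 LOAD 0.1989 tz 0.183 F [ 10.1  -4.2 -21.3] w 0.129
```

{"name": "carry_out", "arguments": {"moves": [[[0,0,5],[0,0,0],0.5]]}}

```text
t: 31.52
eef_pos: [0.6385, 0.0609, 0.1191]
tool_rot: [0.002, 0.974, 0.226, 0.001]
contact_force: [10.5, -5.8, -22.5]
gripper_width: 0.125
```

```bash
python3 s.py
```

```text
t 31.525 p [0.6385 0.0609 0.1191] yaw -63.83 q7 -0.659 v7 -0.5744 jt7 0.5584 LOAD 0.2084 tz 0.249 F [ 10.5  -5.8 -22.5] w 0.125
```

{"name": "carry_out", "arguments": {"moves": [[[0,0,5],[0,0,0],0.5]]}}

```text
t: 31.65
eef_pos: [0.6386, 0.0606, 0.1191]
tool_rot: [0.002, 0.983, 0.184, 0.001]
contact_force: [11.0, -6.3, -22.3]
gripper_width: 0.123
```

```bash
python3 s.py
```

```text
t 31.65 p [0.6386 0.0606 0.1191] yaw -68.83 q7 -0.731 v7 -0.5771 jt7 0.5502 LOAD 0.2203 tz 0.245 F [ 11.   -6.3 -22.3] w 0.123
```

{"name": "carry_out", "arguments": {"moves": [[[0,0,5],[0,0,0],0.5]]}}

```text
t: 31.78
eef_pos: [0.6387, 0.0605, 0.1191]
tool_rot: [0.002, 0.99, 0.141, 0.001]
contact_force: [11.4, -6.5, -22.8]
gripper_width: 0.129
```

```bash
python3 s.py
```

```text
t 31.775 p [0.6387 0.0605 0.1191] yaw -73.84 q7 -0.804 v7 -0.5757 jt7 0.5428 LOAD 0.2258 tz 0.212 F [ 11.4  -6.5 -22.8] w 0.129
```

{"name": "carry_out", "arguments": {"moves": [[[0,0,0],[0,0,0],3],[[0,0,0],[0,0,0],3],[[0,0,0],[0,0,-3],3],[[0,0,0],[0,0,-5.1],3],[[0,0,0],[0,0,-5.1],3]]}}

```text
t: 32.4
eef_pos: [0.6388, 0.0615, 0.1735]
tool_rot: [-0.0, 0.99, 0.142, 0.002]
contact_force: [1.0, -0.5, -0.5]
gripper_width: 0.35
```

```bash
python3 s.py;python3 -c "
from h import *
print(plan([.555,.0587,.17],-96.3))
from sim import *
x=np.zeros(4)
for i,t in [(0,5.8),(1,6),(2,6.3),(3,6.3),(0,23.6),(1,25.3),(2,24.2),(3,23.7)]: x=force(x,i,t)
"
```

```text
t 32.4 p [0.6388 0.0615 0.1735] yaw -73.68 q7 -0.842 v7 0.0066 jt7 -0.0861 LOAD 0.0949 tz -0.001 F [ 1.  -0.5 -0.5] w 0.35
(array([-8.12, -2.09,  0.32]), array([-0.05, -0.22, 22.62]), np.float64(-73.68), np.float64(-22.62))
A 5.8 x [1.54 0.   0.   0.  ] F [5.8 1.1 0.  0. ] d [ 0.82 -0.13  0.34  0.34]
C 6 x [1.54 1.32 0.   0.  ] F [6.7 6.  0.  0. ] d [0.7  0.57 0.63 0.63]
B 6.3 x [1.54 1.32 2.23 0.  ] F [5.3 4.6 6.3 0. ] d [0.88 0.74 1.44 0.18]
D 6.3 x [1.54 1.32 2.23 1.64] F [3.5 2.8 8.1 6.3] d [1.1  0.97 1.21 0.85]
A 23.6 x [5.63 1.32 2.23 1.64] F [23.6  6.8  4.   1.7] d [2.68 0.47 1.72 1.43]
C 25.3 x [5.63 5.7  2.23 1.64] F [25.1 25.3  0.   0. ] d [2.5  2.54 2.52 2.52]
B 24.2 x [5.63 5.7  5.98 1.64] F [23.4 23.9 24.2  0. ] d [2.71 2.72 2.95 2.48]
D 23.7 x [5.63 5.7  5.98 5.97] F [21.  21.6 23.8 23.7] d [3. 3. 3. 3.]
```

{"name": "carry_out", "arguments": {"moves": [[[0,0,10],[-3,-0.7,0],3],[[0,0,20],[-6,-1.4,0],3],[[0,0,22.6],[-8.1,-2.1,0],3],[[0,0,22.6],[-8.1,-2.1,0],3],[[0,0,22.6],[-8.1,-2.1,0],3]]}}

```text
t: 33.02
eef_pos: [0.5547, 0.0593, 0.1712]
tool_rot: [-0.0, 0.999, -0.054, 0.0]
contact_force: [0.0, -0.1, -0.1]
gripper_width: 0.352
```

```bash
python3 s.py;python3 -c "
from h import *
print(plan([.555,.0587,.12],-96.3))"
```

```text
t 33.025 p [0.5547 0.0593 0.1712] yaw -96.22 q7 -1.143 v7 -0.0026 jt7 -0.0024 LOAD 0.0059 tz -0.033 F [ 0.  -0.1 -0.1] w 0.352
(array([0.04, 0.06, 5.12]), array([-0.01, -0.03,  0.08]), np.float64(-96.22), np.float64(-0.08))
```

{"name": "carry_out", "arguments": {"moves": [[[0,0,0],[0,0,3],3],[[0,0,0],[0,0,5.1],3],[[0,0,0],[0,0,5.1],0.5],[[0,0,0],[0,0,5.1],0.5],[[0,0,0],[0,0,5.1],0.5]]}}

```text
t: 33.65
eef_pos: [0.5534, 0.0586, 0.1194]
tool_rot: [0.001, 0.998, -0.055, -0.0]
contact_force: [4.6, -3.5, -23.5]
gripper_width: 0.127
```

```bash
python3 s.py
```

```text
t 33.65 p [0.5534 0.0586 0.1194] yaw -96.32 q7 -1.093 v7 0.0003 jt7 0.0301 LOAD -0.0297 tz 0.002 F [  4.6  -3.5 -23.5] w 0.127
```

{"name": "carry_out", "arguments": {"moves": [[[0,0,1.5],[0,0,0],0.5],[[0,0,3],[0,0,0],0.5]]}}

```text
t: 33.9
eef_pos: [0.5534, 0.0586, 0.1194]
tool_rot: [0.001, 0.997, -0.081, -0.0]
contact_force: [5.5, -3.8, -22.7]
gripper_width: 0.127
```

```bash
python3 s.py
```

```text
t 33.9 p [0.5534 0.0586 0.1194] yaw -99.32 q7 -1.136 v7 -0.1701 jt7 0.0091 LOAD 0.218 tz 0.203 F [  5.5  -3.8 -22.7] w 0.127
```

{"name": "carry_out", "arguments": {"moves": [[[0,0,1.5],[0,0,0],0.5]]}}

```text
t: 34.02
eef_pos: [0.5534, 0.0587, 0.1194]
tool_rot: [0.001, 0.996, -0.094, -0.0]
contact_force: [4.4, -4.5, -22.9]
gripper_width: 0.127
```

```bash
python3 s.py
```

```text
t 34.025 p [0.5534 0.0587 0.1194] yaw -100.82 q7 -1.157 v7 -0.1699 jt7 0.0042 LOAD 0.2227 tz 0.267 F [  4.4  -4.5 -22.9] w 0.127
```

{"name": "carry_out", "arguments": {"moves": [[[0,0,0],[0,0,0],3],[[0,0,0],[0,0,0],3],[[0,0,0],[0,0,-3],3],[[0,0,0],[0,0,-5.1],3],[[0,0,0],[0,0,-5.1],3]]}}

```text
t: 34.65
eef_pos: [0.5553, 0.0589, 0.1733]
tool_rot: [-0.001, 0.996, -0.094, 0.002]
contact_force: [-0.8, 0.4, -0.7]
gripper_width: 0.352
```

{"name": "carry_out", "arguments": {"moves": [[[0,0,-10.5],[1.5,-2.3,0],3],[[0,0,-21],[3,-4.6,0],3],[[0,0,-31.5],[4.5,-6.9,0],3],[[0,0,-42],[6.3,-9.6,0],3],[[0,0,-52.5],[6.3,-9.6,0],3]]}}

```text
t: 35.28
eef_pos: [0.6349, 0.1443, 0.1703]
tool_rot: [-0.0, 0.933, 0.361, 0.0]
contact_force: [-0.7, -0.5, 0.1]
gripper_width: 0.351
```

{"name": "carry_out", "arguments": {"moves": [[[0,0,-10.5],[0,0,0],3],[[0,0,-21],[0,0,0],3],[[0,0,-24.9],[0,0,0],3],[[0,0,-24.9],[0,0,0],3]]}}

```text
t: 35.78
eef_pos: [0.6336, 0.1415, 0.1709]
tool_rot: [-0.001, 0.836, 0.549, -0.0]
contact_force: [0.2, 0.2, 0.4]
gripper_width: 0.35
```

```bash
python3 s.py;python3 -c "
from h import *
print(plan([.635,.142,.12],-23.4))"
```

```text
t 35.775 p [0.6336 0.1415 0.1709] yaw -23.45 q7 -0.235 v7 -0.03 jt7 0.3408 LOAD -0.3008 tz -0.073 F [0.2 0.2 0.4] w 0.35
(array([0.1 , 0.11, 5.09]), array([-0.05, -0.02, -0.05]), np.float64(-23.45), np.float64(0.05))
```

{"name": "carry_out", "arguments": {"moves": [[[0,0,0],[0.1,0.1,3],3],[[0,0,0],[0.1,0.1,5.1],3],[[0,0,0],[0.1,0.1,5.1],0.5],[[0,0,0],[0.1,0.1,5.1],0.5],[[0,0,0],[0.1,0.1,5.1],0.5]]}}

```text
t: 36.4
eef_pos: [0.635, 0.1413, 0.1189]
tool_rot: [0.001, 0.836, 0.549, -0.001]
contact_force: [6.7, -0.4, -17.5]
gripper_width: 0.126
```

```bash
python3 s.py
```

```text
t 36.4 p [0.635  0.1413 0.1189] yaw -23.44 q7 -0.198 v7 0.0003 jt7 -0.0707 LOAD 0.071 tz 0.118 F [  6.7  -0.4 -17.5] w 0.126
```

{"name": "carry_out", "arguments": {"moves": [[[0,0,1.5],[0,0,0],0.5],[[0,0,3],[0,0,0],0.5]]}}

```text
t: 36.65
eef_pos: [0.635, 0.1413, 0.1189]
tool_rot: [0.001, 0.85, 0.526, -0.001]
contact_force: [6.3, -2.4, -17.6]
gripper_width: 0.129
```

```bash
python3 s.py
```

```text
t 36.65 p [0.635  0.1413 0.1189] yaw -26.46 q7 -0.242 v7 -0.1713 jt7 0.0122 LOAD 0.2165 tz 0.194 F [  6.3  -2.4 -17.6] w 0.129
```

{"name": "carry_out", "arguments": {"moves": [[[0,0,1.5],[0,0,0],0.5]]}}

```text
t: 36.78
eef_pos: [0.6349, 0.1414, 0.1189]
tool_rot: [0.001, 0.857, 0.515, -0.001]
contact_force: [6.7, -2.1, -17.0]
gripper_width: 0.126
```

```bash
python3 s.py
```

```text
t 36.775 p [0.6349 0.1414 0.1189] yaw -27.96 q7 -0.264 v7 -0.1724 jt7 0.0069 LOAD 0.2233 tz 0.215 F [  6.7  -2.1 -17. ] w 0.126
```

{"name": "carry_out", "arguments": {"moves": [[[0,0,0],[0,0,0],3],[[0,0,0],[0,0,0],3],[[0,0,0],[0,0,-3],3],[[0,0,0],[0,0,-5.1],3],[[0,0,0],[0,0,-5.1],3]]}}

```text
t: 37.4
eef_pos: [0.6366, 0.142, 0.1737]
tool_rot: [0.0, 0.857, 0.516, 0.002]
contact_force: [0.6, 0.6, -1.1]
gripper_width: 0.351
```

{"name": "carry_out", "arguments": {"moves": [[[0,0,10.5],[-2.3,1.3,0],3],[[0,0,21],[-4.6,2.7,0],3],[[0,0,31.5],[-7,4.1,0],3],[[0,0,42],[-7,4.1,0],3],[[0,0,45.8],[-7,4.1,0],3]]}}

```text
t: 38.02
eef_pos: [0.6382, 0.0605, 0.1704]
tool_rot: [0.0, 0.99, 0.14, -0.001]
contact_force: [0.2, 0.2, 1.7]
gripper_width: 0.351
```

{"name": "carry_out", "arguments": {"moves": [[[0,0,0],[0,0,0],3],[[0,0,0],[0,0,0],3]]}}

```text
t: 38.28
eef_pos: [0.6385, 0.061, 0.171]
tool_rot: [-0.0, 0.99, 0.142, -0.0]
contact_force: [-0.8, 0.1, 0.5]
gripper_width: 0.354
```

```bash
python3 s.py;python3 -c "
from h import *
print(plan([.638,.061,.12],-73.8))"
```

```text
t 38.275 p [0.6385 0.061  0.171 ] yaw -73.62 q7 -0.841 v7 -0.004 jt7 -0.0048 LOAD 0.0101 tz 0.032 F [-0.8  0.1  0.5] w 0.354
(array([-0.04, -0.01,  5.1 ]), array([-0.02,  0.03,  0.18]), np.float64(-73.62), np.float64(-0.18))
```

{"name": "carry_out", "arguments": {"moves": [[[0,0,0],[0,0,3],3],[[0,0,0],[0,0,5.1],3],[[0,0,0],[0,0,5.1],0.5],[[0,0,0],[0,0,5.1],0.5],[[0,0,0],[0,0,5.1],0.5]]}}

```text
t: 38.9
eef_pos: [0.6377, 0.0601, 0.119]
tool_rot: [0.001, 0.99, 0.141, -0.001]
contact_force: [3.2, -4.3, -20.0]
gripper_width: 0.127
```

```bash
python3 s.py
```

```text
t 38.9 p [0.6377 0.0601 0.119 ] yaw -73.74 q7 -0.803 v7 0.0009 jt7 -0.0764 LOAD 0.0776 tz 0.097 F [  3.2  -4.3 -20. ] w 0.127
```

{"name": "carry_out", "arguments": {"moves": [[[0,0,1.2],[0,0,0],0.5],[[0,0,2.4],[0,0,0],0.5]]}}

```text
t: 39.15
eef_pos: [0.6377, 0.06, 0.119]
tool_rot: [0.001, 0.993, 0.121, -0.001]
contact_force: [3.1, -3.8, -20.5]
gripper_width: 0.128
```

```bash
python3 s.py
```

```text
t 39.15 p [0.6377 0.06   0.119 ] yaw -76.15 q7 -0.838 v7 -0.1393 jt7 -0.0303 LOAD 0.2162 tz 0.241 F [  3.1  -3.8 -20.5] w 0.128
```

{"name": "carry_out", "arguments": {"moves": [[[0,0,1.2],[0,0,0],0.5]]}}

```text
t: 39.28
eef_pos: [0.6377, 0.06, 0.119]
tool_rot: [0.001, 0.994, 0.11, -0.001]
contact_force: [3.0, -5.8, -20.1]
gripper_width: 0.135
```

```bash
python3 s.py
```

```text
t 39.275 p [0.6377 0.06   0.119 ] yaw -77.35 q7 -0.856 v7 -0.1398 jt7 -0.0346 LOAD 0.2212 tz 0.188 F [  3.   -5.8 -20.1] w 0.135
```

{"name": "carry_out", "arguments": {"moves": [[[0,0,1.5],[0,0,0],0.5],[[0,0,1.5],[0,0,0],3],[[0,0,1.5],[0,0,0],3],[[0,0,1.5],[0,0,-3],3],[[0,0,1.5],[0,0,-6],3]]}}

```text
t: 39.9
eef_pos: [0.6392, 0.0611, 0.1822]
tool_rot: [-0.0, 0.995, 0.098, 0.001]
contact_force: [-0.2, -0.2, -0.0]
gripper_width: 0.351
```

{"name": "carry_out", "arguments": {"moves": [[[0,0,0],[0,0,-5],3],[[0,0,0],[0,0,-10],3],[[0,0,0],[0,0,-12],3],[[0,0,0],[0,0,-12],3],[[0,0,0],[0,0,-12],3]]}}

```text
t: 40.52
eef_pos: [0.638, 0.0614, 0.2989]
tool_rot: [-0.0, 0.995, 0.098, -0.001]
contact_force: [-0.4, 0.3, -0.8]
gripper_width: 0.353
```

Run:
```python
from h import *
a=bot.read_camera('side'); b=bot.read_camera('wrist')
c=cv2.resize(a[190:310,255:385],None,fx=3.3,fy=3.3,interpolation=cv2.INTER_CUBIC)
b=cv2.resize(b,(370,231)); o=np.zeros((396,800,3),np.uint8); o[:,:429]=c[:396,:429]; o[:231,430:]=b
save(o,'end.png'); a0=cv2.cvtColor(cv2.imread('pics/side0.png'),cv2.COLOR_BGR2RGB)
for n,s in (('mount',np.s_[310:365,265:310]),('meter',np.s_[335:395,355:445]),('driver',np.s_[130:162,320:385])): print(n,np.abs(a[s].astype(int)-a0[s]).mean())
```

```text
mount 0.4245117845117845
meter 2.0548148148148146
driver 0.4173076923076923
```

View pics/end.png

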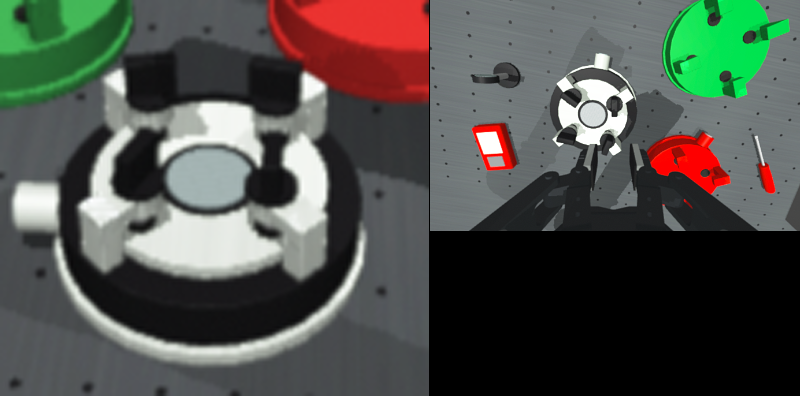

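The lid sits level at (210,205) in the left panel, and the bystanders are in place. I hand the job in.

```bash
python3 -c "
from h import *
print(bot.hand_in(), bot.get_obs()['t'])"
```

```text
the job is handed in; nothing more can be done
the job is handed in; nothing more can be done
```

I tightened all four knobs of the black chamber in two star-order passes and handed the job in after about 40.6 s of the 72 s allowed.

I call the knobs A to D by position: A faces C, and B faces D.

| Step | A | C | B | D |
|---|---|---|---|---|
| First pass, just snug (target 5–8 N) | about 6 N | about 6 N | about 6 N | about 6 N |
| Second pass, firm (target 20–28 N) | about 23.5 N | about 25 N | about 24 N | about 22 N |
| After a last small clockwise touch-up | about 23.5 N | about 23 N | not touched again | about 23 N |

- **How I read the torque:** The moment sensor was too noisy, at about 0.04 N m. I used the last joint's torque corrected for its speed, and it gave a free-run drag of 0.13 N m, as described. No knob reading came near the overtightened limit.
- **Load shifting:** My simple model of the seal said A and C would lose load once B and D were firm. That is why I turned A, C and D a few degrees more at the end.
- **Least certain value:** D's free-run reading was 0.142 instead of 0.13 N m when gripped slightly off centre. Taken against that, D could be as low as about 20–21 N, the bottom of the firm range.
- **B's final load:** It comes from its second-pass reading plus a calculated last 4 degrees; I did not measure it again.
- **Final pictures:** The lid looks level, and the screwdriver, meter, lens mount and look-alikes look unmoved. How far the lid is home was judged from these pictures and the torque; I did not measure it directly.

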